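# Load a circuit board into the sloped test stand

## Task

Pick up the circuit board with the narrow tongue from the bench and seat it flat and square in the pocket of the sloped test stand, components up and tongue uphill; set it in place, do not drop it. Then slide the black connector fully home over its tongue. Leave the plain rectangular board and the other things on the bench where they are.

Things in the scene. Friction and masses are not known exactly. Their poses are not given: they have to be found in the camera images.
- board: loose tan circuit board with a tongue, lying components up: 6 mm thick, main rectangle 64 mm (own x) by 56 mm (y), tongue 28 mm wide sticking out 18 mm from the middle of its +x edge. Origin: centre of the main rectangle's underside; z out of the component side. Components (up to 8 mm more) lie within 25 mm of the centre; the 64 mm side edges are bare. About 60 g
- plain_board: a second loose tan board, same thickness and components but a plain rectangle 82 mm (own x) by 56 mm (own y) with no tongue: not wanted. Origin: centre of its underside
- nest: pocket of the fixed sloped test stand. Origin: centre of its floor's main rectangle, 72 mm above the bench; x uphill, y level, z out of the 25 degree slope. Fits the tongued board with 2 mm clearance all round, frames coinciding when seated, tongue slot at +x. Walls 6 mm, flared lips to 11.5 mm. Both side walls have finger gaps at x -17 to 17 mm, where the ground is 8 mm below the floor
- connector (a joint): black connector block uphill of the pocket, sliding along the nest's -x, in m: about 0 = drawn back (start), 0.020 = fully home at its stop; friction holds it (2 N). 26 mm wide, 40 mm long, top 20 mm above the pocket floor plane; front edge at nest x = 58 mm minus the joint value; its front 16 mm overhang 8.5 mm above the floor to pass over the seated tongue
- connector_post (a point): centre of the top of the steel post on the connector: 12 mm diameter, 25 mm tall, standing along the nest's z on the block's top; at nest x = 76 mm minus the joint value, y = 0, z = 45 mm
- spool: grey plastic solder spool standing on the bench, 48 mm diameter, 36 mm high; origin centre of its underside; leave alone
- screwdriver: screwdriver lying on the bench along its own x, about 200 mm long; leave alone
- tape: roll of black tape lying flat, 64 mm diameter, 18 mm high; origin centre of its underside; leave alone
- jar: glass jar with steel cap, 54 mm diameter, 75 mm high; origin centre of its underside; leave alone
- pliers: pliers with black handles lying along own x, 170 mm long; leave alone
Not all that is in view belongs to the job. What is shaped like the board but turquoise is not meant.

How it is judged:
By the outcome, as a careful person would: the job done as asked, in the order asked, and still so for the second after the job is handed in, with the robot touching nothing.
It also fails if it takes over 45 s, if anything falls off the work surface, if the arm or the gripper's body presses on something with over 40 N, if the wrist force passes 120 N, or if a joint passes its speed limit or range.

## Robot

A 7-joint arm with a two-finger parallel gripper is mounted at the origin on the work surface. World frame = base frame: x ahead of the robot, y to its left, z up, the work surface at z = 0. Lengths are in m, angles in rad, forces in N, time in s.
With the tool pointing down it reaches from about 0.35 to 0.9 m from the base axis. Payload 19.9 kg.
Tool frame: the origin (TCP) lies on the centre line of the jaws, within the pads' length; the fingertips stand 19 mm ahead of it and the grasp point (between the pads) is the TCP (robot.tip_reach is the y of the fingertips in the tool frame, in m); y points along the fingers, z is the direction in which the jaws open and shut, and the axes are right-handed (so a half turn about y gives the same grasp; the last joint's range is limited). The gripper opens to 85 mm and grips with 20 to 120 N. Pads are 22 mm wide; open, the fingers measure 114 mm over their backs; the gripper's body (76 mm by 85 mm) begins 54 mm behind the grasp point. The pads swing forward as they close: fully open they stand 13 mm farther back than shut.
Start: joints at [-0.042, 0.417, -0.01, 1.614, 0.005, 1.111, -0.053], TCP at [0.625, 0, 0.212] pointing down, gripper open.
Joint ranges: [-2.81, 2.81], [-0.39, 2.02], [-1.27, 1.25], [0.06, 2.57], [-1.19, 4.33], [0.19, 2], [-2.82, 2.82]. Speed limits (rad/s): [1.89, 1.89, 2.39, 2.39, 3.01, 3.01, 3.01].

## Interface

Orientations are given as [roll, pitch, yaw] about the fixed x, y, z axes, in that order (R = Rz(yaw) Ry(pitch) Rx(roll)).
In Python, from cell import robot gives the robot as it stands. The module is installed in compiled form; this text tells all that it offers. Calls block until the motion is done:
- robot.reach(position, orientation): joint-space move of the TCP to a pose.
- robot.move_l(position, ori=None, velocity=0.15): straight line of the TCP; ori=None keeps the orientation; velocity is the mean speed in m/s.
- robot.move_joints(angles): joint-space move.
- robot.let_go() and robot.close(force=None): open the fingers fully, or close them until they stop; force is the grip in N (None keeps the last).
- robot.pause(seconds).
- robot.ik(position, orientation): joint angles nearest the present ones, or None.
- robot.get_image(name): name is "scene" or "side" or "wrist"; returns a dict with "image" (420x560x3 uint8, blue, green, red), "fx", "fy", "cx", "cy" (pixels), "k1" (the pictures are not rectified: a ray, as slopes to the right and down, at radius r is drawn at 1 + k1 r^2 times it, then the intrinsics apply), "position" and "rotation" of the camera in the world. Camera axes: x right, y down, z forward; pixel columns grow to the right and rows downward; lengths in m; the calibration is good to about 2 mm. A picture is of the moment at which its call begins. There is no depth.
A pose or a line that the arm cannot do raises robot.Unreachable and nothing moves.
- robot.finish_job(): hands the job in, once; it reports no verdict.
Readings, each from a call of its own:
- robot.read_clock(): time.
- robot.read_q(): joint angles.
- robot.read_dq(): joint speeds.
- robot.read_effort(): joint torques, N m.
- robot.read_eef_pos(): TCP position.
- robot.read_tcp_rot(): TCP orientation.
- robot.read_wrist_force(): force on the tool from outside, world axes, zero at the start.
- robot.read_moment(): the same for the moment, N m.
- robot.read_gripper_width(): finger opening in m.
Only numpy, scipy, OpenCV 4.12 (cv2) and the standard library are available. Lean on these libraries where they do the work, as an engineer would, in place of code of your own. Each camera call takes 0.05 s, during which the arm holds its last target.

## Working session

There is one attempt and no reset: what is moved stays moved. The work goes in short steps, each a Python script; the robot and the scene stay as the last script left them, time stands still between calls to the robot, and variables do not carry over. Pictures are saved under pics/ and viewed, and the job is handed in when it is done.

```bash
mkdir -p pics; ls; python3 - <<'E'
from cell import robot
import cv2
for n in ("scene","side","wrist"):
    d=robot.get_image(n); cv2.imwrite(f"pics/{n}0.png",d["image"])
    print(n,{k:(v if not hasattr(v,'tolist') else v.tolist()) for k,v in d.items() if k!="image"})
print(robot.read_clock(),robot.read_eef_pos(),robot.read_tcp_rot(),robot.read_gripper_width(),robot.tip_reach)
E
```

```text
pics
scene {'fx': 484.91716999006746, 'fy': 484.91716999006746, 'cx': 282.4747056508132, 'cy': 215.86066689360163, 'k1': -0.006072552963238917, 'position': [1.2983721104119144, -0.14307823832933567, 1.1331874989748962], 'rotation': [-2.504441460231047, -0.0176879286949434, 1.4005636559001846]}
side {'fx': 439.40452013481087, 'fy': 439.40452013481087, 'cx': 287.76585025002566, 'cy': 207.6256562049305, 'k1': -0.0431458623031038, 'position': [0.45961912633445895, 0.8697175289649505, 0.6809903685773838], 'rotation': [-2.157274649247684, -0.017051769748122503, -2.9991087559208536]}
wrist {'fx': 299.1941186989212, 'fy': 299.1941186989212, 'cx': 276.8664016292965, 'cy': 209.90997420947647, 'k1': -0.023153395015262625, 'position': [0.6255848383453432, 0.0780019945171856, 0.3744336742029502], 'rotation': [2.833227235100666, 0.0008232006550321636, 0.00011374805036945546]}
0.15 [ 6.24718234e-01 -2.41745245e-05  2.11200961e-01] [-1.57175740e+00 -6.79209543e-05 -1.57082773e+00] 0.08529395032023468 0.019
```

View pics/scene0.png

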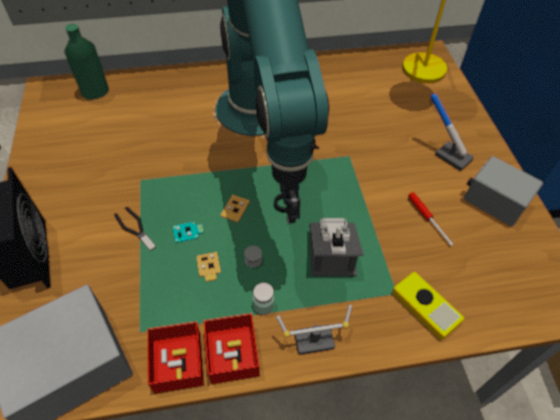

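View pics/side0.png

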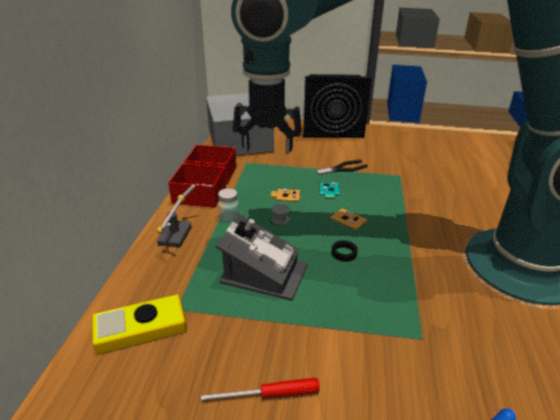

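View pics/wrist0.png

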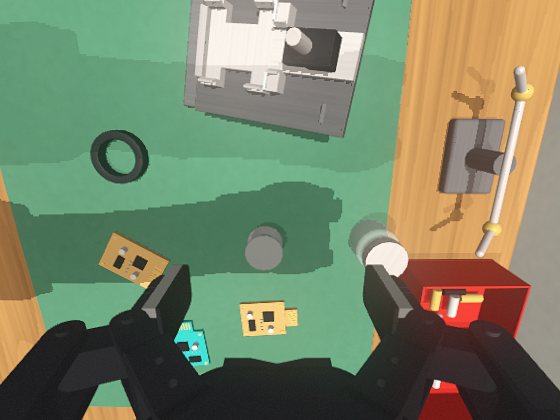

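```bash
cat > h.py <<'E'
import numpy as np, cv2
from scipy.spatial.transform import Rotation as Rn
def crop(img,x0,y0,x1,y1,name):
    c=img[y0:y1,x0:x1]; s=min(800/(x1-x0),600/(y1-y0)); s=int(s)
    cv2.imwrite("pics/"+name,cv2.resize(c,None,fx=s,fy=s,interpolation=cv2.INTER_CUBIC)); print(name,"scale",s)
def RM(o): return Rn.from_euler('xyz',o).as_matrix()
def ray(d,u,v):
    xd=np.array([(u-d['cx'])/d['fx'],(v-d['cy'])/d['fy']]); x=xd.copy()
    for _ in range(20): x=xd/(1+d['k1']*(x@x))
    return RM(d['rotation'])@np.array([x[0],x[1],1.])
def onz(d,u,v,z):
    r=ray(d,u,v); p=np.array(d['position']); return p+r*(z-p[2])/r[2]
def proj(d,P):
    q=(np.atleast_2d(P)-np.array(d['position']))@RM(d['rotation']); x=q[:,:2]/q[:,2:]
    x=x*(1+d['k1']*(x**2).sum(1,keepdims=True)); return x*[d['fx'],d['fy']]+[d['cx'],d['cy']]
E
python3 - <<'E'
from h import *
w=cv2.imread('pics/wrist0.png'); s=cv2.imread('pics/scene0.png')
crop(w,80,220,340,380,'w_a.png'); crop(w,170,0,390,150,'w_b.png'); crop(s,165,185,265,285,'s_a.png')
E
```

```text
w_a.png scale 3
w_b.png scale 3
s_a.png scale 6
```

View pics/w_a.png

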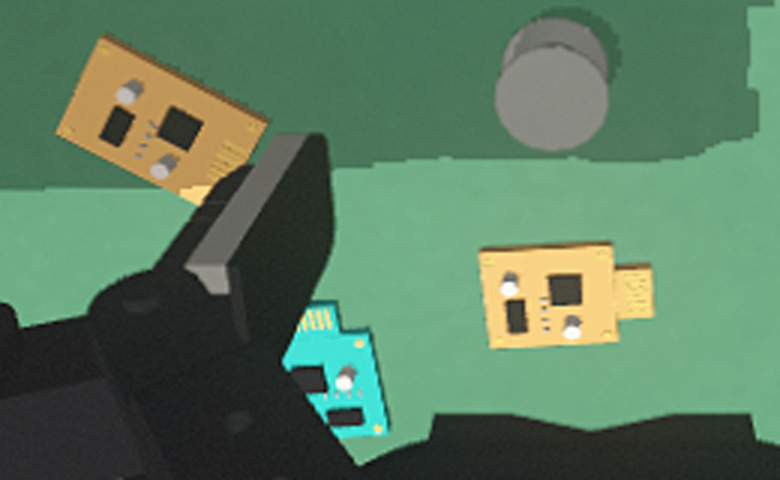

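View pics/w_b.png

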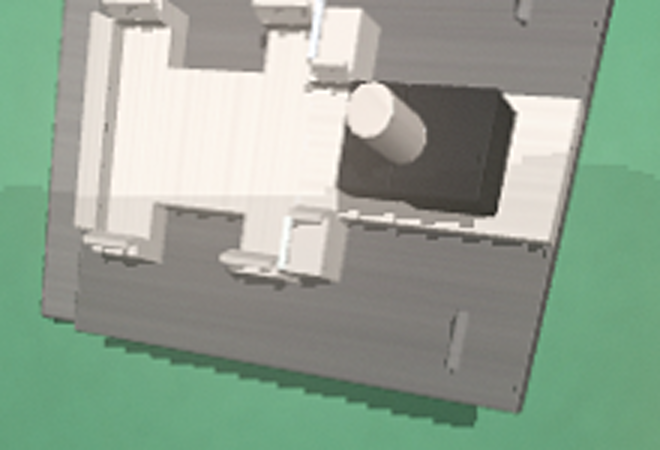

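View pics/s_a.png

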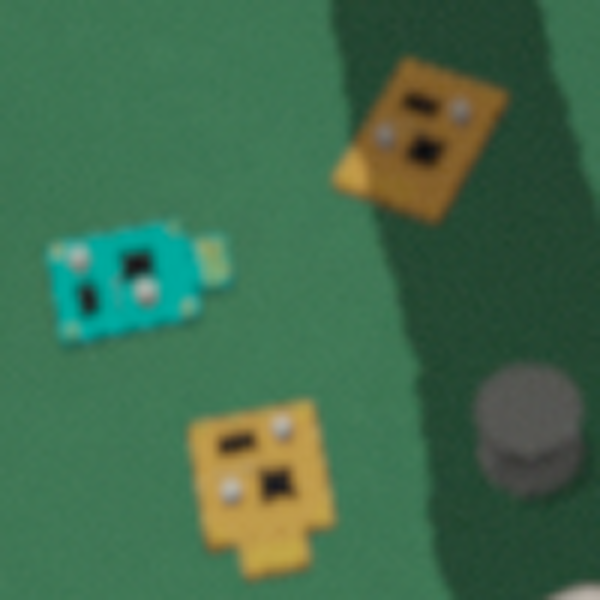

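```bash
cat > cams.py <<'E'
W0={'fx': 299.1941186989212, 'fy': 299.1941186989212, 'cx': 276.8664016292965, 'cy': 209.90997420947647, 'k1': -0.023153395015262625, 'position': [0.6255848383453432, 0.0780019945171856, 0.3744336742029502], 'rotation': [2.833227235100666, 0.0008232006550321636, 0.00011374805036945546]}
S0={'fx': 484.91716999006746, 'fy': 484.91716999006746, 'cx': 282.4747056508132, 'cy': 215.86066689360163, 'k1': -0.006072552963238917, 'position': [1.2983721104119144, -0.14307823832933567, 1.1331874989748962], 'rotation': [-2.504441460231047, -0.0176879286949434, 1.4005636559001846]}
E
python3 - <<'E'
from h import *; from cams import *
from scipy.optimize import least_squares
B=np.array([[-32,28,6],[32,28,6],[32,-28,6],[-32,-28,6],[50,14,6],[50,-14,6]])/1e3
o=np.array([[480,250],[611,243],[619,341],[491,348],[650,264],[653,317]])/3+[80,220]
def T(p): c,s=np.cos(p[2]),np.sin(p[2]); return B@np.array([[c,-s,0],[s,c,0],[0,0,1]]).T+[p[0],p[1],0]
f=lambda p:(proj(W0,T(p))-o).ravel()
r=least_squares(f,[.6,-.1,0]); print(r.x,np.degrees(r.x[2]),f(r.x).round(1))
print(proj(S0,T(r.x)))
# nest: post top, floor corners
for n,u,v,z in [("posttop",371,111,.14),("front-wall l",90,228,.06),("floor gap corner ",165,205,.06)]:
    print(n,onz(W0,u/3+170,v/3,z))
E
```

```text
[ 0.60542465 -0.20707931  0.06767756] 3.8776387747534153 [-0.4  0.5  0.3  0.3 -0.1 -0.4 -0.1 -0.4  0.3  0.8  0.1 -0.8]
[[216.39132965 251.7908582 ]
 [220.17976765 271.67772355]
 [199.16432019 275.84808974]
 [195.9375268  255.71648499]
 [216.01632056 278.53217967]
 [205.42692768 280.65372028]]
posttop [0.63713182 0.13020764 0.14      ]
front-wall l [0.55069731 0.11425867 0.06      ]
floor gap corner  [0.57534254 0.12100479 0.06      ]
```

```bash
python3 - <<'E'
from cell import robot
from h import *
import pickle
robot.reach([0.60,0.16,0.22],[-np.pi/2,0,-np.pi/2])
robot.pause(0.2)
d=robot.get_image("wrist"); pickle.dump(d,open('w1.pkl','wb')); cv2.imwrite('pics/w1.png',d['image'])
print(robot.read_clock(),robot.read_eef_pos(),d['position'],d['rotation'])
crop(d['image'],150,90,400,280,'w1c.png')
E
```

```text
1.0917 [0.60024022 0.15904192 0.21994201] [0.60114135 0.23693654 0.38320195] [ 2.83297538e+00 -2.14635955e-04 -1.54562626e-03]
w1c.png scale 3
```

View pics/w1.png

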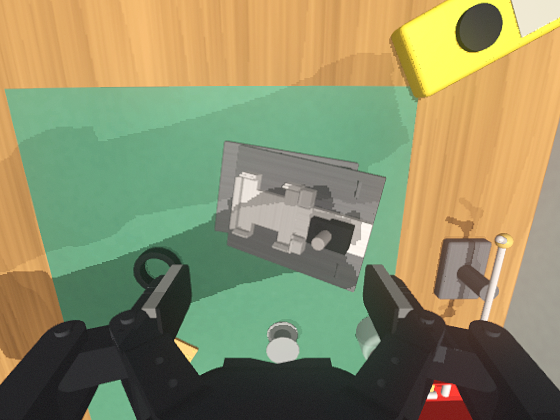

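View pics/w1c.png

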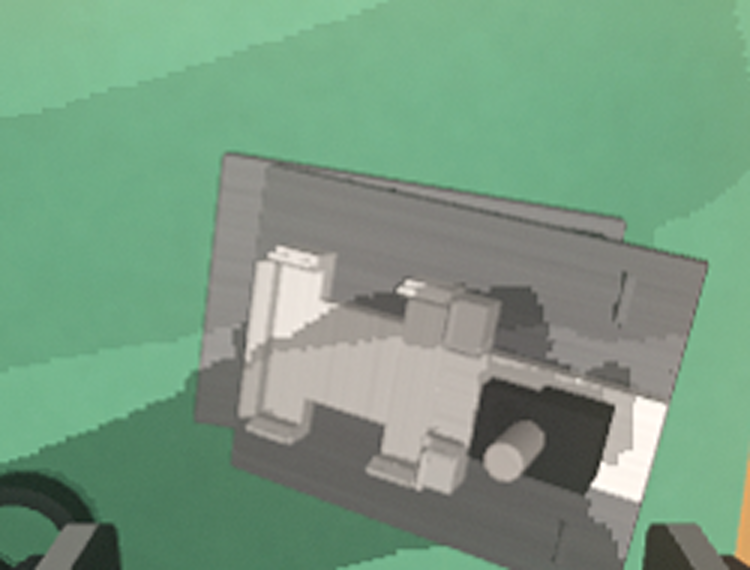

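```bash
cat > nest.py <<'E'
from h import *; from cams import *
import pickle
from scipy.optimize import least_squares
W1=pickle.load(open('w1.pkl','rb'))
def Rn_(y): return Rn.from_euler('z',y).as_matrix()@Rn.from_euler('y',-np.radians(25)).as_matrix()
def pts(h): return np.array([[-17,h,0],[17,h,0],[-17,-h,0],[17,-h,0],[58,13,20],[98,13,20],[98,-13,20],[58,-13,20],[76,0,45]])/1e3
E
python3 - <<'E'
from nest import *
o1=np.array([[330,300],[405,318],[312,402],[384,424],[492,380],[613,405],[588,492],[470,440],[503,460]])/3+[150,90]
m0={0:(185,68),1:(268,72),2:(163,205),3:(245,213),8:(371,111),5:(503,90),6:(495,215)}
i0=list(m0); o0=np.array([m0[i] for i in i0])/3+[170,0]
N=lambda p:pts(p[3]*1e3)@Rn_(p[2]).T+[p[0],p[1],p[4] if len(p)>4 else .072]
def f(p,sel=None):
    P=N(p); return np.r_[(proj(W1,P)-o1).ravel(),(proj(W0,P[i0])-o0).ravel()]
for x0 in ([.59,.14,-.1,.025],[.59,.14,-.1,.025,.072]):
    r=least_squares(f,x0,loss='soft_l1'); print(r.x,np.degrees(r.x[2])); print(f(r.x).reshape(-1,2).round(1).tolist())
E
```

```text
[ 0.59045362  0.13737926 -0.16214699  0.01955866] -9.290338415830904
[[-3.9, -0.7], [-0.8, 1.1], [-2.7, -1.5], [0.2, -0.1], [-0.3, 1.4], [0.9, 5.3], [2.5, 2.0], [1.8, 6.2], [3.7, 1.2], [-6.2, -0.4], [-1.4, -0.3], [-3.6, -0.2], [0.0, 0.6], [4.1, -0.3], [3.7, -0.8], [-1.3, -3.8]]
[ 0.5907252   0.13772632 -0.16488992  0.01982301  0.06787235] -9.44749639640754
[[-3.3, -2.2], [-0.5, -0.5], [-2.2, -2.9], [0.4, -1.5], [-0.5, -0.2], [0.1, 3.5], [1.7, -0.1], [1.6, 4.3], [3.3, -1.0], [-5.1, 0.1], [-0.7, 0.3], [-2.6, 0.2], [0.6, 1.2], [4.0, 0.8], [3.0, 0.6], [-2.0, -3.2]]
```

```bash
python3 - <<'E'
from nest import *
w=cv2.imread('pics/wrist0.png')
crop(W1['image'],220,160,340,260,'w1d.png'); crop(w,190,0,345,95,'w0d.png')
E
```

```text
w1d.png scale 6
w0d.png scale 5
```

View pics/w1d.png

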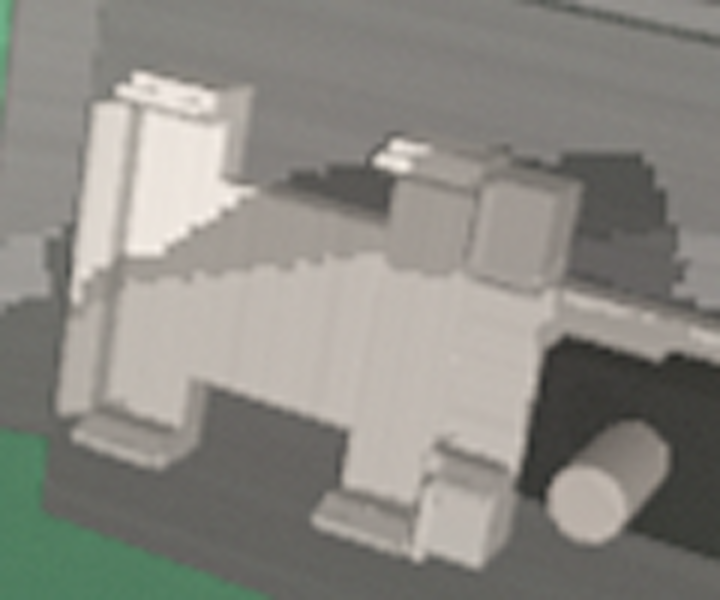

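View pics/w0d.png

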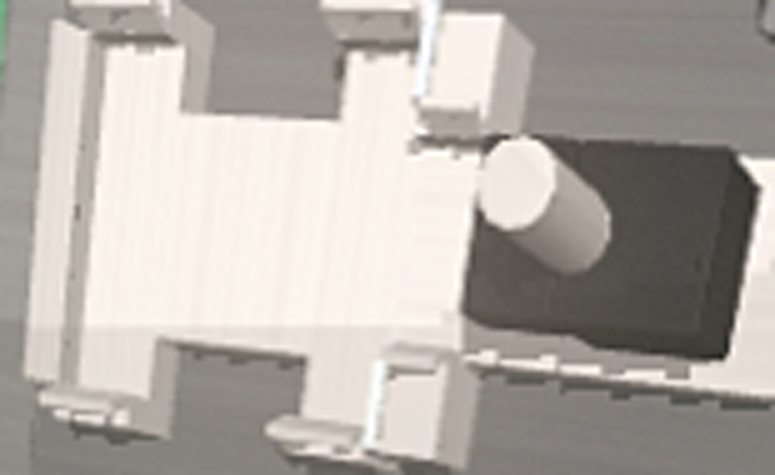

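```bash
python3 - <<'E'
from nest import *
w=cv2.imread('pics/wrist0.png')
g=lambda im:(255*np.clip(im/110.,0,1)**.6).astype(np.uint8)
crop(g(W1['image']),295,200,375,260,'w1e.png'); crop(g(w),270,15,360,85,'w0e.png')
E
```

```text
w1e.png scale 10
w0e.png scale 8
```

View pics/w1e.png

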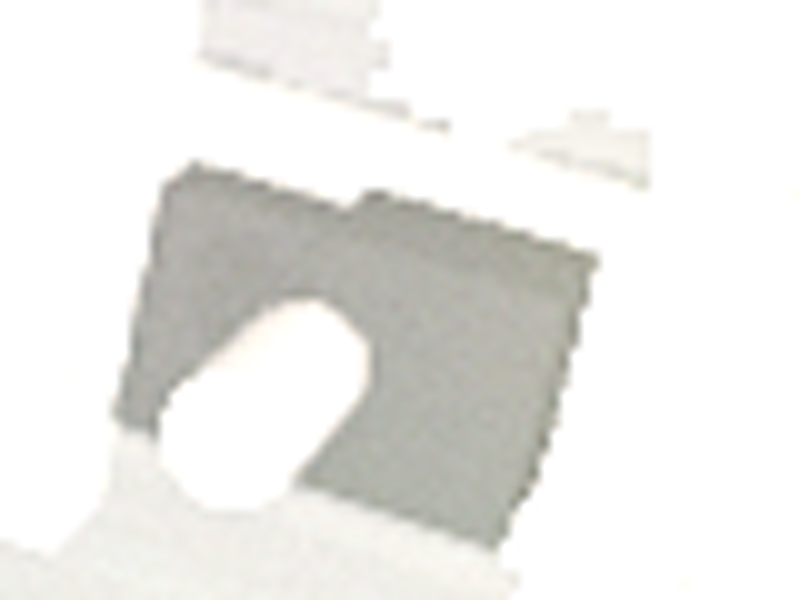

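View pics/w0e.png

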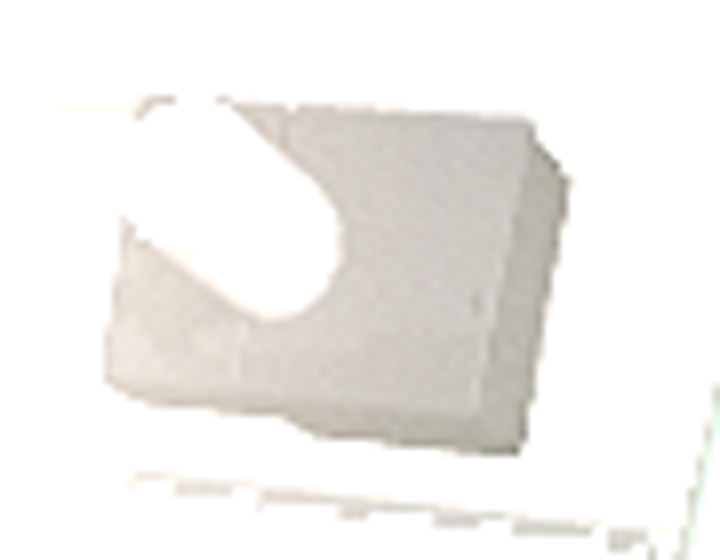

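```bash
cat > fit.py <<'E'
from nest import *
w=cv2.imread('pics/wrist0.png')
a=lambda u,v,s,x,y:(u/s+x,v/s+y)
m1={2:a(195,382,6,220,160),3:a(350,432,6,220,160),8:a(588,504,6,220,160),4:a(165,190,10,295,200),7:a(115,425,10,295,200),6:a(500,545,10,295,200)}
m0={0:a(180,113,5,190,0),1:a(340,122,5,190,0),2:a(162,342,5,190,0),3:a(306,355,5,190,0),8:a(517,184,5,190,0),7:a(108,375,8,270,15),6:a(480,412,8,270,15),5:a(530,120,8,270,15)}
N=lambda p:pts(p[3]*1e3)@Rn_(p[2]).T+[p[0],p[1],p[4] if len(p)>4 else .072]
def f(p):
    P=N(p); return np.r_[(proj(W1,P[list(m1)])-np.array(list(m1.values()))).ravel(),(proj(W0,P[list(m0)])-np.array(list(m0.values()))).ravel()]
if __name__=="__main__":
  for x0 in ([.59,.14,-.1,.025],[.59,.14,-.1,.025,.072]):
    r=least_squares(f,x0,loss='soft_l1'); print(r.x,np.degrees(r.x[2])); print(list(m1),list(m0),f(r.x).reshape(-1,2).round(1).tolist())
E
python3 fit.py
```

```text
[ 0.58865438  0.13711949 -0.15486971  0.01944058] -8.873380717161446
[2, 3, 8, 4, 7, 6] [0, 1, 2, 3, 8, 7, 6, 5] [[-2.6, -1.0], [-1.6, -0.7], [1.3, 0.4], [0.3, -1.0], [0.3, 0.4], [1.8, 1.2], [-2.7, 0.2], [-2.3, -0.4], [-3.4, 0.0], [-1.3, 0.7], [1.8, -0.3], [-0.5, 1.0], [1.6, 0.9], [2.7, -1.3]]
[ 0.58881912  0.1373138  -0.15798504  0.01966998  0.07015879] -9.05187618611787
[2, 3, 8, 4, 7, 6] [0, 1, 2, 3, 8, 7, 6, 5] [[-2.4, -1.6], [-1.5, -1.3], [1.2, -0.5], [0.3, -1.7], [0.2, -0.5], [1.5, 0.4], [-2.0, 0.3], [-1.9, -0.3], [-2.9, 0.3], [-1.1, 1.0], [1.8, 0.3], [-0.4, 1.3], [1.2, 1.3], [2.4, -0.5]]
```

```bash
cat > fit2.py <<'E'
from fit import *
# p: x,y,yaw,h,q,dcam1(2),z
def g(p,fl=0):
    P0=pts(p[3]*1e3); P0[4:,0]-=p[4]; P=P0@Rn_(p[2]).T+[p[0],p[1],.072]
    pr=lambda W,m,dx:(proj(W,P[list(m)]+np.r_[dx,0])-np.array(list(m.values()))).ravel()
    return np.r_[pr(W1,m1,p[5:7]),pr(W0,m0,-p[5:7]),p[5:7]/.001]
r=least_squares(g,[.59,.14,-.15,.02,0,0,0],loss='soft_l1'); 
if __name__=="__main__":
  print(r.x.round(5),np.degrees(r.x[2])); print(list(m1),list(m0),g(r.x).reshape(-1,2).round(1).tolist())
  p=r.x
  L=[]
  for z in (0,6): L+= [[[-34,-30,z],[-34,30,z]],[[-34,30,z],[-17,30,z]],[[17,30,z],[34,30,z]],[[34,30,z],[34,16,z]],[[34,-30,z],[34,-16,z]],[[17,-30,z],[34,-30,z]],[[-34,-30,z],[-17,-30,z]],[[34,16,z],[52,16,z]],[[34,-16,z],[52,-16,z]]]
  q=p[4]*1e3
  L+=[[[58-q,13,20],[58-q,-13,20]],[[58-q,13,20],[98-q,13,20]],[[58-q,-13,20],[98-q,-13,20]],[[98-q,13,20],[98-q,-13,20]],[[-17,20,0],[-17,-20,0]],[[17,20,0],[17,-20,0]]]
  L=np.array(L)/1e3@Rn_(p[2]).T+[p[0],p[1],.072]
  for W,im,x0,y0,x1,y1,n in ((W1,W1['image'],215,155,375,275,'ov1.png'),(W0,w,190,0,350,95,'ov0.png')):
    s=5; c=cv2.resize(im[y0:y1,x0:x1],None,fx=s,fy=s,interpolation=cv2.INTER_CUBIC)
    for A in L:
        a_=((proj(W,A)-[x0,y0]+.5)*s-.5).round().astype(int); cv2.line(c,tuple(map(int,a_[0])),tuple(map(int,a_[1])),(0,0,255),1)
    cv2.imwrite('pics/'+n,c)
E
python3 fit2.py
```

```text
[ 5.9101e-01  1.3670e-01 -1.5667e-01  1.9350e-02  3.5800e-03  1.4000e-04
 -4.1000e-04] -8.976313762279624
[2, 3, 8, 4, 7, 6] [0, 1, 2, 3, 8, 7, 6, 5] [[-0.4, -0.4], [0.7, -0.1], [0.3, 0.2], [-0.6, -1.1], [-0.6, 0.1], [0.6, 1.0], [-0.2, 0.3], [0.2, -0.2], [-1.1, -0.1], [1.1, 0.6], [0.2, -0.4], [-1.8, 0.7], [-0.1, 0.7], [0.9, -1.3], [0.1, -0.4]]
```

View pics/ov1.png

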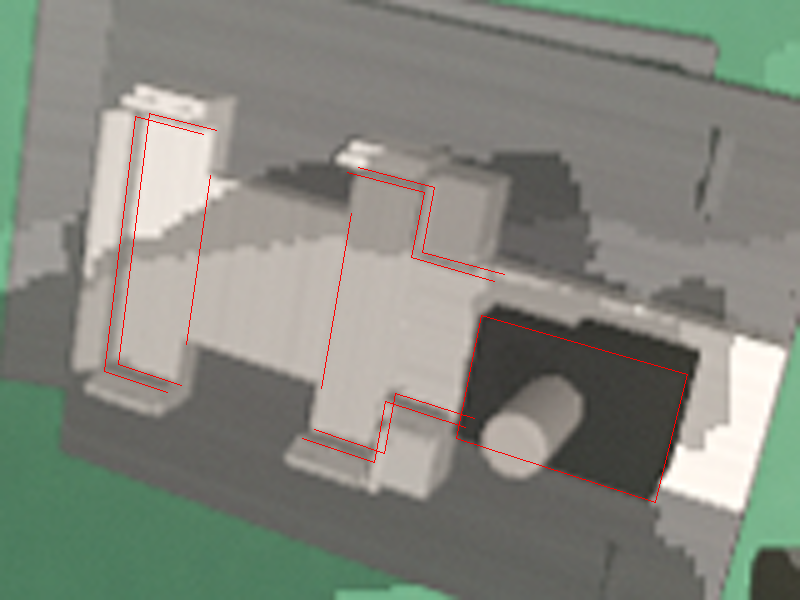

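View pics/ov0.png

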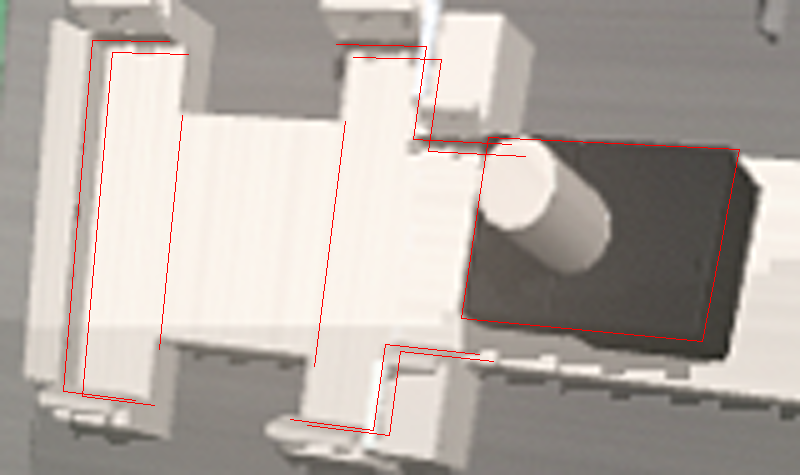

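```bash
cat >> cams.py <<'E'
D0={'fx': 439.40452013481087, 'fy': 439.40452013481087, 'cx': 287.76585025002566, 'cy': 207.6256562049305, 'k1': -0.0431458623031038, 'position': [0.45961912633445895, 0.8697175289649505, 0.6809903685773838], 'rotation': [-2.157274649247684, -0.017051769748122503, -2.9991087559208536]}
E
cat > ov.py <<'E'
from fit2 import *
def nl(p):
  L=[]
  for z in (0,): L+= [[[-34,-30,z],[-34,30,z]],[[-34,30,z],[-17,30,z]],[[17,30,z],[34,30,z]],[[34,30,z],[34,16,z]],[[34,-30,z],[34,-16,z]],[[17,-30,z],[34,-30,z]],[[-34,-30,z],[-17,-30,z]],[[34,16,z],[52,16,z]],[[34,-16,z],[52,-16,z]]]
  q=p[4]*1e3
  L+=[[[58-q,13,20],[58-q,-13,20]],[[58-q,13,20],[98-q,13,20]],[[58-q,-13,20],[98-q,-13,20]],[[98-q,13,20],[98-q,-13,20]],[[-17,20,0],[-17,-20,0]],[[17,20,0],[17,-20,0]],[[76-q,0,20],[76-q,0,45]],[[76-q-6,0,45],[76-q+6,0,45]],[[76-q,-6,45],[76-q,6,45]]]
  return np.array(L)/1e3@Rn_(p[2]).T+[p[0],p[1],.072]
def draw(W,im,L,x0,y0,x1,y1,s,n):
    c=cv2.resize(im[y0:y1,x0:x1],None,fx=s,fy=s,interpolation=cv2.INTER_CUBIC)
    for A in L:
        a_=((proj(W,A)-[x0,y0]+.5)*s-.5).round().astype(int); cv2.line(c,tuple(map(int,a_[0])),tuple(map(int,a_[1])),(0,0,255),1)
    cv2.imwrite('pics/'+n,c)
E
python3 - <<'E'
from ov import *
L=nl(r.x)
draw(S0,cv2.imread('pics/scene0.png'),L,300,205,370,280,8,'ovs.png')
draw(D0,cv2.imread('pics/side0.png'),L,210,210,315,300,7,'ovd.png')
# tips
c=np.array([.6247,0,.2112])
T=[]
for yy in (6,19):
  for sx in (-1,1):
    T.append([c+np.array([sx*42.6,-11,-yy])/1e3,c+np.array([sx*42.6,11,-yy])/1e3])
draw(W0,w,T,100,240,460,410,2,'ovt.png')
E
```

```text
(no output)
```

View pics/ovs.png

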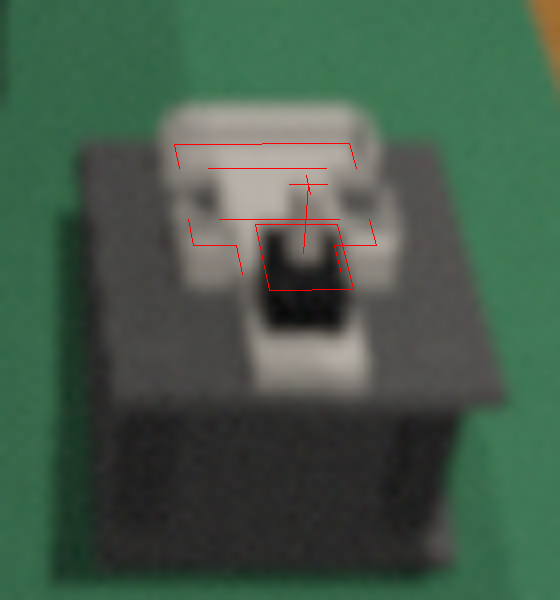

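View pics/ovd.png

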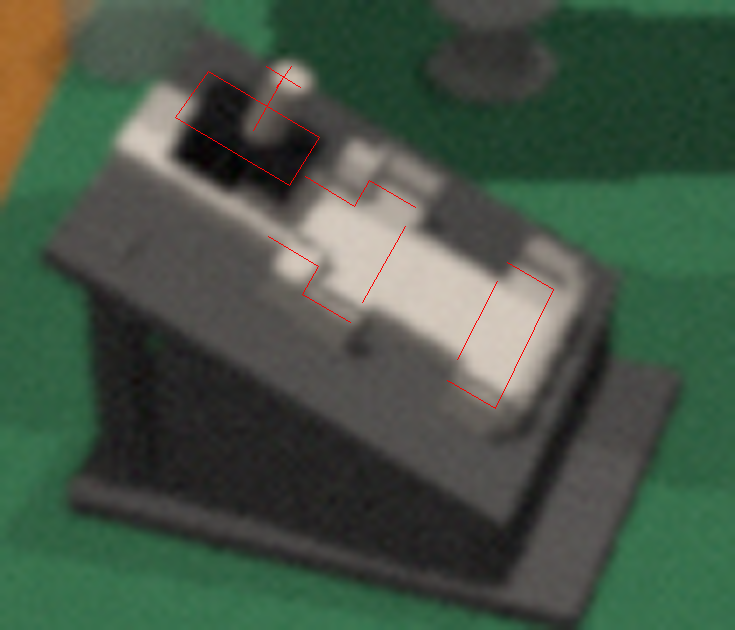

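View pics/ovt.png

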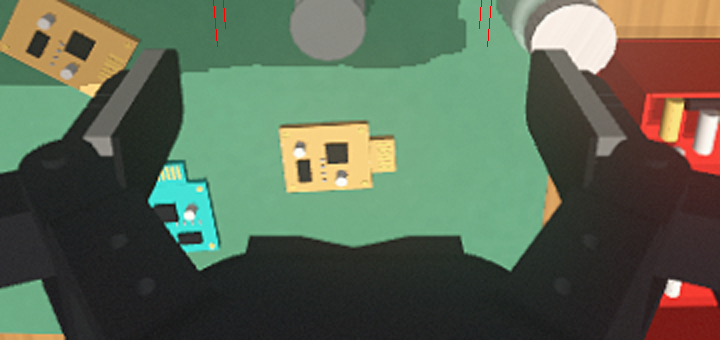

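```bash
python3 - <<'E'
from ov import *
c=np.array([.6247,0,.2112])
T=[]
for yy in (0,6,19):
    T.append([c+np.array([-57,0,-yy])/1e3,c+np.array([57,0,-yy])/1e3])
for sx in (-42.6,42.6,57,-57): T.append([c+np.array([sx,0,10])/1e3,c+np.array([sx,0,-19])/1e3])
draw(D0,cv2.imread('pics/side0.png'),T,220,70,320,160,7,'ovt2.png')
E
```

```text
(no output)
```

View pics/ovt2.png

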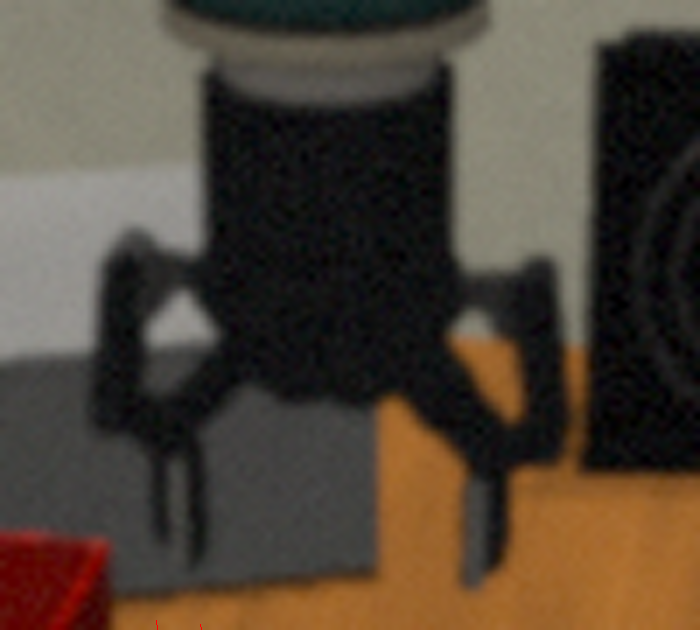

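```bash
python3 - <<'E'
from ov import *
for x in (.6247-.0426,.6247+.0426):
  for z in (.19,.2,.21,.22,.23,.24,.25): print(x,z,proj(D0,[x,0,z]).round(1))
# ray through near-plane y=0
for u,v in ((287.5,153),(247.5,150.5)):
  rr=ray(D0,u,v); p=np.array(D0['position']); t=-p[1]/rr[1]; print(p+t*rr)
E
```

```text
0.5821000000000001 0.19 [[285.1 173.8]]
0.5821000000000001 0.2 [[285.2 170. ]]
0.5821000000000001 0.21 [[285.2 166.1]]
0.5821000000000001 0.22 [[285.3 162.2]]
0.5821000000000001 0.23 [[285.3 158.2]]
0.5821000000000001 0.24 [[285.4 154.2]]
0.5821000000000001 0.25 [[285.5 150.1]]
0.6673 0.19 [[248.5 170.7]]
0.6673 0.2 [[248.4 166.9]]
0.6673 0.21 [[248.3 163. ]]
0.6673 0.22 [[248.1 159.1]]
0.6673 0.23 [[248.  155.2]]
0.6673 0.24 [[247.8 151.2]]
0.6673 0.25 [[247.7 147.1]]
[0.57743932 0.         0.2432507 ]
[0.66802791 0.         0.24157823]
```

```bash
python3 - <<'E'
from cell import robot
from ov import *
robot.close(20)
print(robot.read_clock(),robot.read_eef_pos(),robot.read_gripper_width())
for n in ("side","wrist"):
    d=robot.get_image(n); pickle.dump(d,open(f'{n}2.pkl','wb')); cv2.imwrite(f'pics/{n}2.png',d['image'])
    if n=="side":
        P=np.array(robot.read_eef_pos()); print(proj(d,[P+[0,0,dz/1e3] for dz in (-19,0,20,40,60)]))
E
```

```text
1.8583 [0.59998685 0.16001855 0.22000022] -0.00011676296785438098
[[264.27431201 207.2901912 ]
 [264.15253241 199.16931638]
 [264.02186178 190.40369312]
 [263.88859243 181.40740203]
 [263.75267032 172.17223521]]
```

View pics/side2.png

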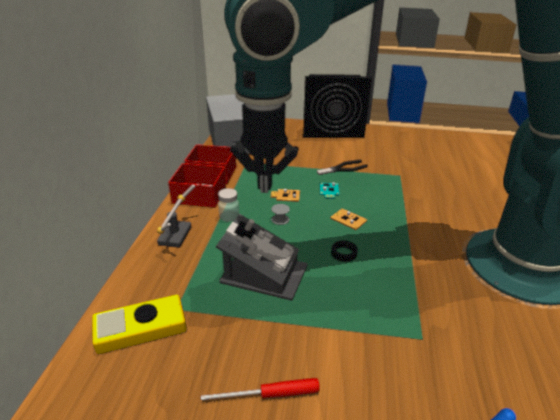

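View pics/wrist2.png

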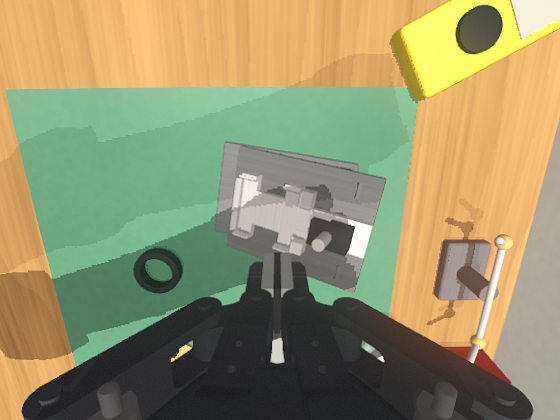

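```bash
python3 - <<'E'
from cell import robot
from ov import *
yb=.0677
o=[-np.pi/2,0,yb]
robot.let_go()
robot.reach([.6054,-.2071,.12],o)
print(robot.read_clock())
d=robot.get_image("wrist"); pickle.dump(d,open('w3.pkl','wb')); cv2.imwrite('pics/w3.png',d['image']); print(robot.read_eef_pos(),d['position'],d['rotation'])
robot.move_l([.6054,-.2071,.03],velocity=.12)
print(robot.read_clock(),robot.read_eef_pos(),robot.read_wrist_force(),robot.read_q())
for n in ("side","wrist"):
    d=robot.get_image(n); pickle.dump(d,open(f'{n}4.pkl','wb')); cv2.imwrite(f'pics/{n}4.png',d['image'])
    if n=='side': crop(d['image'],230,140,350,230,'side4c.png')
E
```

```text
4.6667
[ 0.6057187  -0.20636036  0.1201878 ] [ 0.52892892 -0.21134987  0.28345984] [ 2.83282526e+00 -2.95415914e-05  1.63878275e+00]
5.6167 [ 0.60588526 -0.20719173  0.03070842] [ 0.25353089 -0.17169163  0.53712839] [ 0.44014392  0.66282869 -0.2182913   1.69031196  0.18547634  0.80769505
  1.77671073]
side4c.png scale 6
```

View pics/side4c.png

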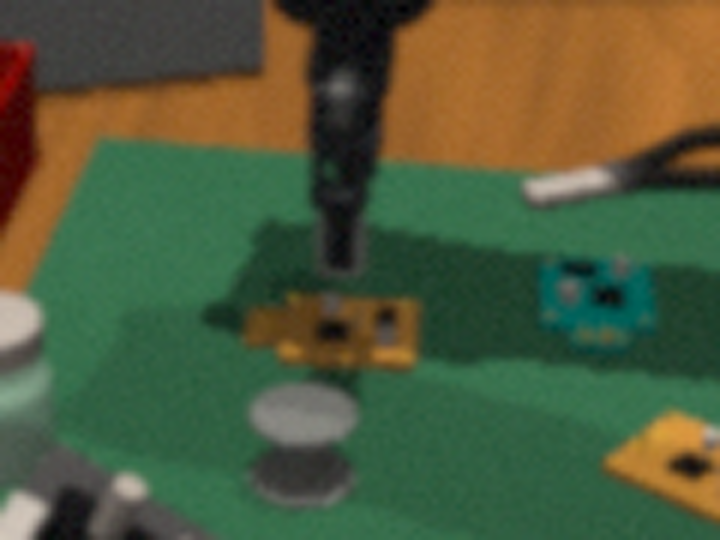

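View pics/w3.png

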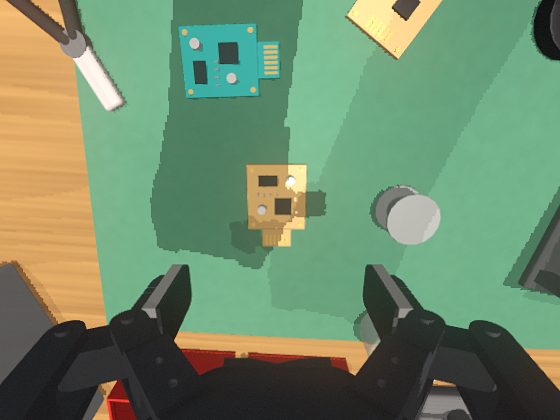

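View pics/wrist4.png

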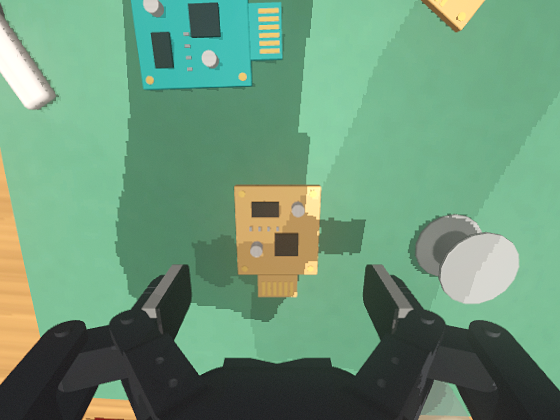

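```bash
python3 - <<'E'
from ov import *
d=pickle.load(open('side4.pkl','rb'))
for y in (-.157,-.164,-.15):
  rr=ray(d,286.7,185.2); p=np.array(d['position']); t=(y-p[1])/rr[1]; print(y,p+t*rr)
w4=pickle.load(open('wrist4.pkl','rb'));w3=pickle.load(open('w3.pkl','rb'))
print(w4['position'],w4['rotation'])
crop(w4['image'],220,175,340,310,'w4c.png');crop(w3['image'],230,150,330,260,'w3c.png')
E
```

```text
-0.157 [ 0.59926701 -0.157       0.06628342]
-0.164 [ 0.6002191  -0.164       0.06209244]
-0.15 [ 0.59831491 -0.15        0.07047439]
[ 0.52903887 -0.21207978  0.19412768] [2.83186547e+00 6.28139066e-04 1.63857323e+00]
w4c.png scale 4
w3c.png scale 5
```

View pics/w4c.png

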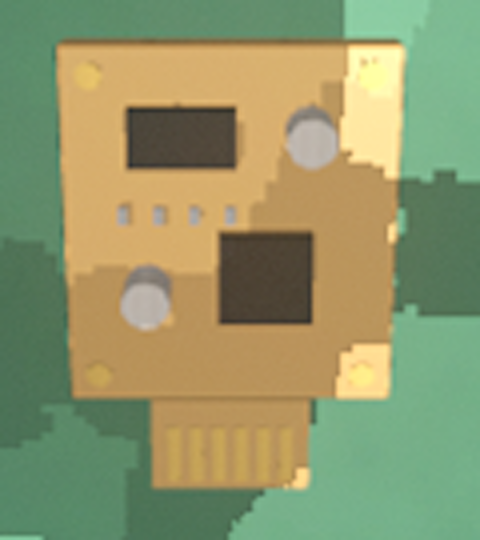

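View pics/w3c.png

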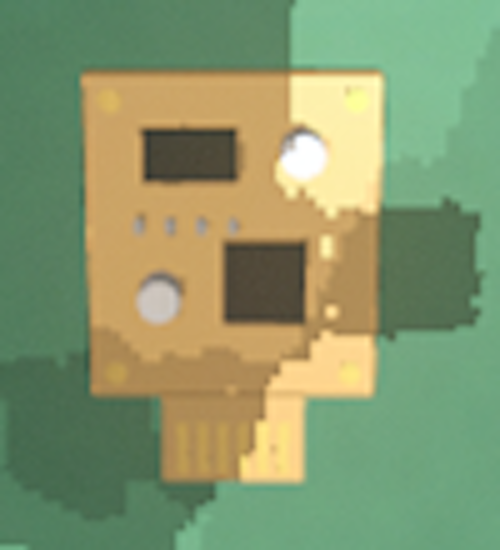

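```bash
python3 - <<'E'
from ov import *
B=np.array([[-32,28,6],[-32,-28,6],[32,-28,6],[32,28,6],[50,-14,6],[50,14,6]])/1e3
w4=pickle.load(open('wrist4.pkl','rb'));w3=pickle.load(open('w3.pkl','rb'))
o4=np.array([(403,44),(60,42),(74,397),(388,398),(153,488),(308,488)])/4+[220,175]
o3=np.array([(382,73),(83,74),(93,396),(374,397),(163,482),(303,482)])/5+[230,150]
def T(p): c,s=np.cos(p[2]),np.sin(p[2]); return B@np.array([[c,-s,0],[s,c,0],[0,0,1]]).T+[p[0],p[1],p[3] if len(p)>3 else 0]
for o,W in ((o4,w4),(o3,w3)):
  for x0 in ([.6,-.2,.07],[.6,-.2,.07,0]):
    f=lambda p:(proj(W,T(p))-o).ravel()
    r=least_squares(f,x0); print(r.x.round(4),np.degrees(r.x[2]),abs(f(r.x)).max().round(2))
E
```

```text
[ 0.6051 -0.2064  0.0659] 3.7743369961832602 0.8
[ 0.6048 -0.2064  0.0659  0.0008] 3.7744087861072835 0.85
[ 0.6055 -0.2064  0.069 ] 3.9552178429110123 0.5
[ 0.6051 -0.2064  0.069   0.0014] 3.955208555406103 0.41
```

```bash
python3 - <<'E'
from cell import robot
from ov import *
f0=np.array(robot.read_wrist_force()); print(f0)
o=[-np.pi/2,0,.0675]
for z in (.022,.014,.006,-.001,-.006,-.010):
    robot.move_l([.6052,-.2066,z],o,velocity=.06)
    f=np.array(robot.read_wrist_force()); print(z,robot.read_eef_pos()[2],(f-f0).round(2),robot.read_clock())
    if abs((f-f0)[2])>3: break
for n in ("side","wrist"):
    d=robot.get_image(n); pickle.dump(d,open(f'{n}5.pkl','wb')); cv2.imwrite(f'pics/{n}5.png',d['image'])
    if n=='side': crop(d['image'],230,140,350,230,'side5c.png')
E
```

```text
[-0.28652122 -0.06309229  0.66608124]
0.022 0.021617237994010864 [ 0.81 -1.25 -0.66] 6.0
0.014 0.013434110841412175 [ 0.59 -0.07 -0.17] 6.2833
0.006 0.005512292025431784 [ 0.65  0.14 -0.3 ] 6.5667
-0.001 -0.0014607212484784166 [ 1.49 -0.46 -0.64] 6.8333
-0.006 -0.006323706306510843 [-0.36 -0.37 -2.46] 7.0833
-0.01 -0.010243077956168016 [-0.05  0.27 -0.6 ] 7.3333
side5c.png scale 6
```

View pics/side5c.png

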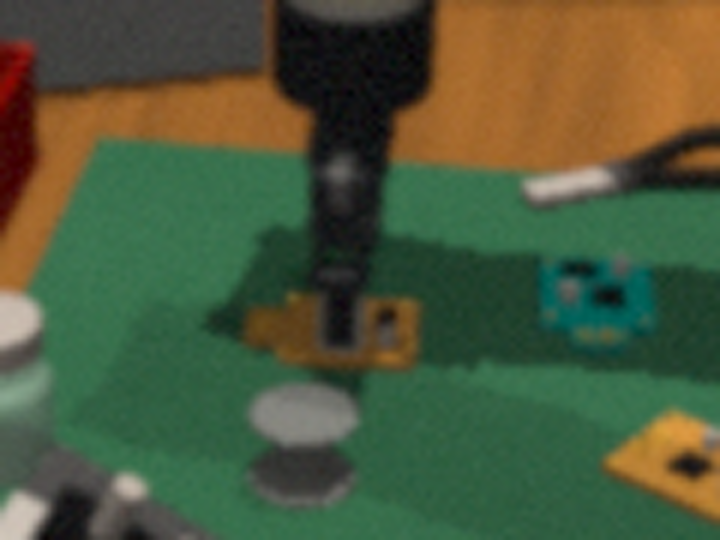

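View pics/wrist5.png

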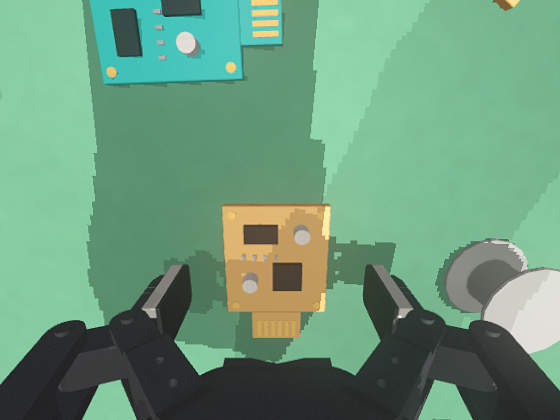

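```bash
python3 - <<'E'
from cell import robot
from ov import *
f0=np.array(robot.read_wrist_force()); print(f0)
o=[-np.pi/2,0,.0675]
for z in [-.015,-.020,-.024]+[-.0255-.0015*i for i in range(10)]:
    robot.move_l([.6052,-.2066,z],o,velocity=.04)
    f=np.mean([robot.read_wrist_force() for _ in range(3)],0); print(round(z,4),robot.read_eef_pos()[2].round(4),(f-f0).round(2),robot.read_clock())
    if (f-f0)[2]>4: break
E
```

```text
[ 0.58913883 -0.02711235  0.37073435]
-0.015 -0.0153 [-0.83  0.7  -0.7 ] 7.7083
-0.02 -0.0203 [-0.38 -1.39 -0.72] 7.9833
-0.024 -0.0243 [-1.13 -0.25 -0.06] 8.2333
-0.0255 -0.0255 [-0.16  0.66  0.66] 8.4833
-0.027 -0.0271 [ 0.01 -0.41 -0.05] 8.7333
-0.0285 -0.0286 [-1.15  0.12 -1.21] 8.9833
-0.03 -0.0301 [-0.04 -0.35 -0.67] 9.2333
-0.0315 -0.0316 [-0.38 -0.11  0.43] 9.4833
-0.033 -0.0327 [-2.33  0.92  5.93] 9.7333
```

```bash
python3 - <<'E'
from cell import robot
from ov import *
o=[-np.pi/2,0,.0675]
robot.move_l([.6052,-.2066,-.022],o,velocity=.05)
print(robot.read_eef_pos(),robot.read_wrist_force(),robot.read_clock())
robot.close(40)
print(robot.read_gripper_width(),robot.read_eef_pos(),robot.read_wrist_force(),robot.read_clock())
for n in ("side","wrist"):
    d=robot.get_image(n); pickle.dump(d,open(f'{n}6.pkl','wb')); cv2.imwrite(f'pics/{n}6.png',d['image'])
    if n=='side': crop(d['image'],240,170,340,230,'side6c.png')
E
```

```text
[ 0.60546034 -0.20668223 -0.02154875] [ 0.17185059 -0.03249764 -0.88386526] 10.1
0.054622583467958674 [ 0.6051912  -0.20658669 -0.02182099] [-2.11767278 -0.16758545  6.57159138] 10.5167
side6c.png scale 8
```

View pics/side6c.png

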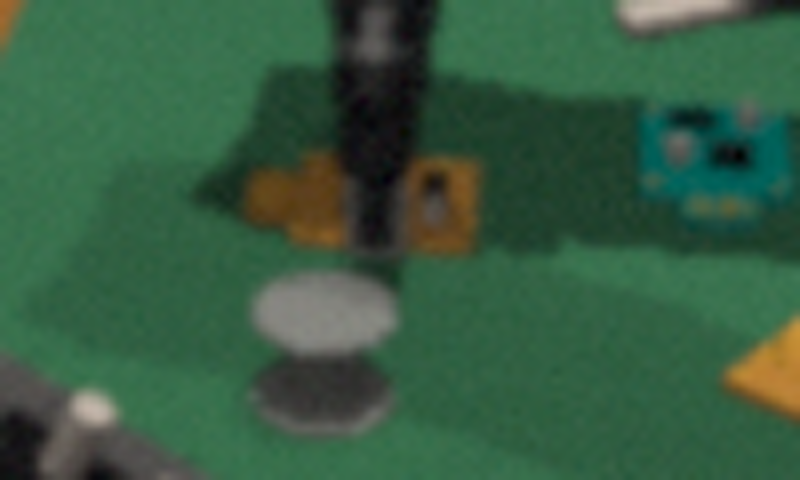

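View pics/wrist6.png

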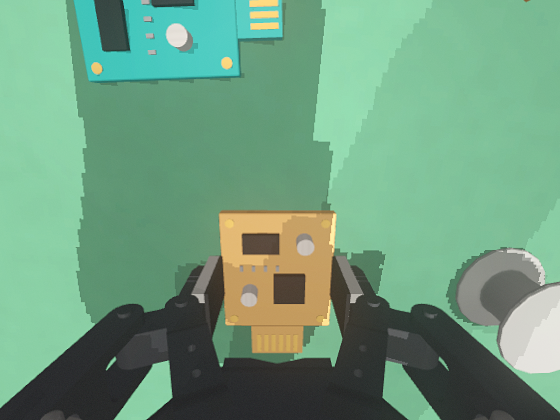

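```bash
cat > fit3.py <<'E'
from ov import *
def g3(p):
    base=g(p)[:-2]
    def ln(W,pts_):
        A=np.array([[-34,30,0],[-34,-30,0]])/1e3@Rn_(p[2]).T+[p[0],p[1],.072]; a_=proj(W,A); n=np.array([a_[1,1]-a_[0,1],-(a_[1,0]-a_[0,0])]); n/=np.linalg.norm(n)
        return [(np.array(t)-a_[0])@n for t in pts_]
    l0=ln(W0,[a(103,42,5,190,0),a(79,370,5,190,0)]); l1=ln(W1,[a(135,110,6,220,160),a(103,400,6,220,160)])
    return np.r_[base,np.array(l0),np.array(l1)]
r3=least_squares(lambda p:np.r_[g3(np.r_[p,0,0])],[.59,.137,-.155,.02,.003],loss='soft_l1')
if __name__=="__main__":
    print(r3.x,np.degrees(r3.x[2])); print(g3(np.r_[r3.x,0,0]).round(1))
E
python3 fit3.py; python3 - <<'E'
from cell import robot
from ov import *
robot.move_l([.6052,-.2066,.10],velocity=.15)
print(robot.read_gripper_width(),robot.read_eef_pos(),robot.read_wrist_force(),robot.read_clock())
d=robot.get_image('wrist'); pickle.dump(d,open('w7.pkl','wb')); cv2.imwrite('pics/w7.png',d['image']); crop(d['image'],205,190,355,365,'w7c.png'); print(d['position'],d['rotation'],robot.read_eef_pos(),robot.read_tcp_rot())
n=[.5897,.137,.072]
R=Rn.from_euler('z',-.157).as_matrix()@Rn.from_euler('y',-np.radians(25)).as_matrix()
Rt=np.c_[R[:,0],-R[:,2],R[:,1]]; o=Rn.from_matrix(Rt).as_euler('xyz'); print(o)
for z in (-.022,.03,.1): print(robot.ik(list(n+R@[0,0,z]),list(o)))
E
```

```text
[ 0.59041262  0.13693136 -0.15565825  0.01948427  0.00293444] -8.918561010091297
[-1.1 -0.8 -0.  -0.5  0.2 -0.3 -0.8 -1.6 -0.7 -0.3  0.6  0.5 -0.7  0.4
 -0.3 -0.2 -1.5  0.3  0.6  1.   0.4 -0.2 -1.6  1.   0.1  0.9  1.2 -1.1
 -0.8 -0.1 -1.1 -0.5]
0.05449937655363592 [ 0.60463471 -0.20643609  0.09900091] [-0.10676561  0.813465   -1.35293046] 11.5833
w7c.png scale 3
[ 0.52812843 -0.21141149  0.26242681] [ 2.83445767e+00 -4.00646178e-04  1.63840626e+00] [ 0.60456341 -0.20642841  0.0988186 ] [-1.57011453  0.00163471  0.0674804 ]
[-1.57079633 -0.43633231 -0.157     ]
[-0.65561053  0.48262843  0.31789249  2.09342587  0.36307806  0.22591572
  0.67460284]
[-0.53143226  0.3510061   0.13520028  2.1145936   0.55210236  0.35588504
  0.51181246]
[-0.09544457  0.22059226 -0.39481352  2.11391865  0.66625288  0.55810003
  0.42160955]
```

View pics/w7c.png

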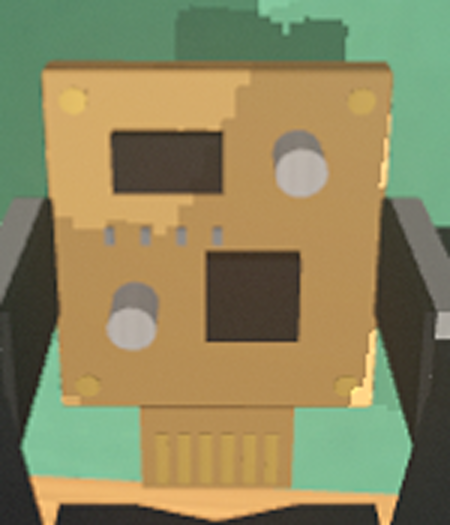

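```bash
python3 - <<'E'
from ov import *
B=np.array([[-32,28,6],[-32,-28,6],[32,-28,6],[32,28,6],[50,-14,6],[50,14,6]])/1e3
W=pickle.load(open('w7.pkl','rb'))
o7=np.array([(391,68),(45,66),(63,405),(371,405),(142,487),(292,486)])/3+[205,190]
P=np.array([.60460,-.20643,.0989]); Rt=RM([-1.57011,.00163,.06748])
# board axes in tool: bx=tool x, by=tool z, bz=-tool y
Rb=np.c_[Rt[:,0],Rt[:,2],-Rt[:,1]]
def f(p): # p: offsets dx,dy,dz mm, rot deg
    R=Rb@Rn.from_euler('xyz',p[3:],degrees=True).as_matrix()
    return (proj(W,B@R.T+P+Rb@(np.array(p[:3])/1e3))-o7).ravel()
p0=[0,0,21.8,0,0,0]; print(f(p0).reshape(-1,2).round(1).tolist())
r=least_squares(f,p0); print(r.x.round(2),abs(f(r.x)).max())
r=least_squares(lambda p:np.r_[f(p),(p[3:5])/.5],p0); print(r.x.round(2),abs(f(r.x)).max())
E
```

```text
[[-0.4, 0.5], [-2.3, 1.2], [-1.0, -0.3], [-0.9, -0.2], [-0.8, -1.1], [-1.1, -0.7]]
[ 0.49  0.6  20.59 -0.18 -1.87 -0.14] 0.24175925609173987
[-0.12  0.6  21.91 -0.03 -0.45 -0.11] 0.9256564404473124
```

```bash
cat > place.py <<'E'
from ov import *
NP=np.array([.5898,.1369,.072]); NY=-.156
NR=Rn_(NY); NT=np.c_[NR[:,0],-NR[:,2],NR[:,1]]; NO=list(Rn.from_matrix(NT).as_euler('xyz'))
def tn(x,y,z): return list(NP+NR@(np.array([x,y,z])/1e3))
def innest(P): return (NR.T@(np.array(P)-NP)*1e3).round(2)
E
python3 - <<'E'
from cell import robot
from place import *
robot.reach(tn(0,0,90),NO); print(robot.read_clock())
robot.move_l(tn(0,0,10),NO,velocity=.12)
robot.pause(.2)
print(robot.read_clock(),innest(robot.read_eef_pos()),robot.read_tcp_rot(),NO,robot.read_q(),robot.read_wrist_force())
for n in ("side","wrist","scene"):
    d=robot.get_image(n); pickle.dump(d,open(f'{n}8.pkl','wb')); cv2.imwrite(f'pics/{n}8.png',d['image'])
    if n=='side': crop(d['image'],200,180,330,280,'side8c.png')
    if n=='scene': crop(d['image'],290,180,380,280,'scene8c.png')
E
```

```text
12.9917
14.0083 [ 0.43  0.13 10.59] [-1.57028222 -0.43722183 -0.15615986] [np.float64(-1.5707963267948966), np.float64(-0.43633231299858233), np.float64(-0.15600000000000014)] [-0.22187928  0.40006714 -0.21479989  2.09619283  0.87353152  0.40879983
  0.2396106 ] [-0.44885648  0.26069319 -0.04566401]
side8c.png scale 6
scene8c.png scale 6
```

View pics/side8c.png

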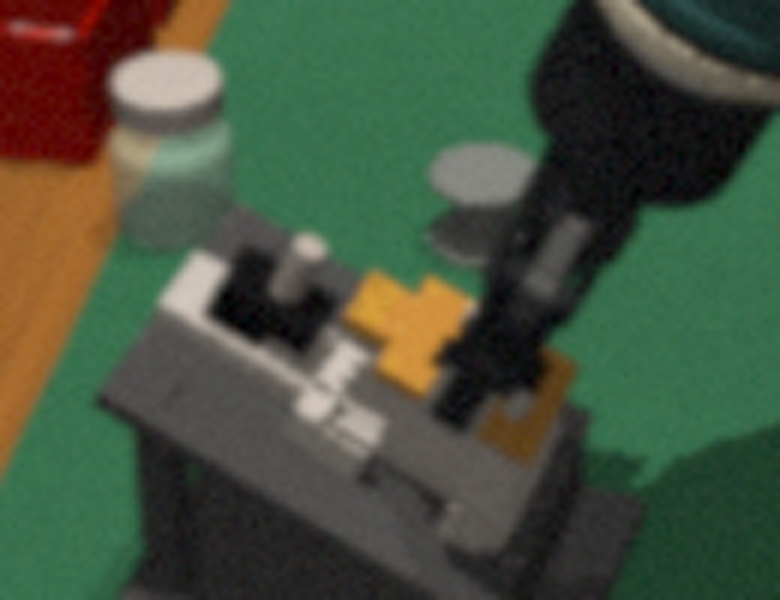

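View pics/wrist8.png

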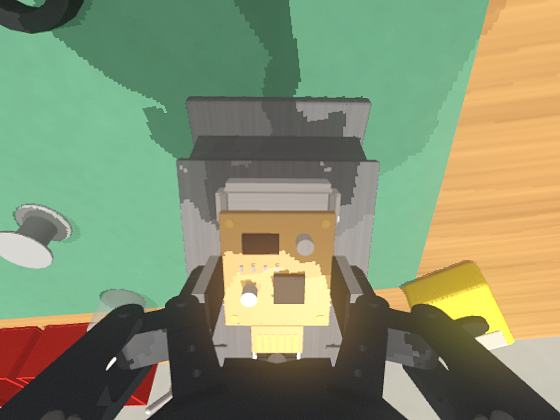

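View pics/scene8c.png

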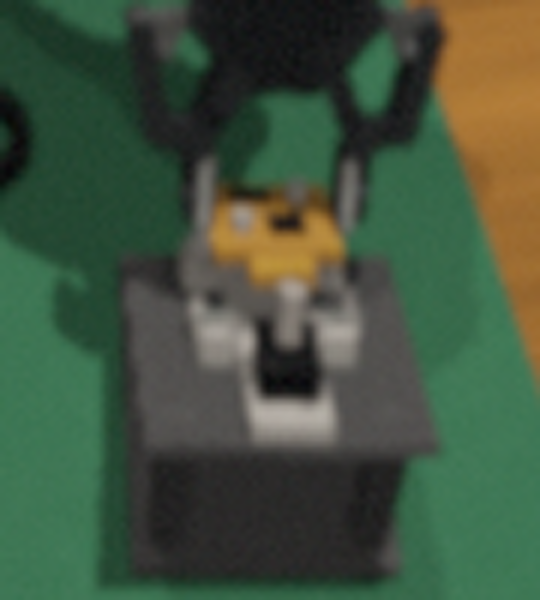

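```bash
python3 - <<'E'
from place import *
W=pickle.load(open('wrist8.pkl','rb'))
L=[]
for z in (0,6): L+=[[[-34,-30,z],[-34,30,z]],[[-34,-30,z],[-17,-30,z]],[[-34,30,z],[-17,30,z]]]
L=np.array(L)/1e3@NR.T+NP
im=W['image']
draw(W,im,L,170,130,390,290,3,'ov8.png'); draw(W,im,L[:0],170,130,390,290,3,'ov8b.png')
E
```

```text
(no output)
```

View pics/ov8.png

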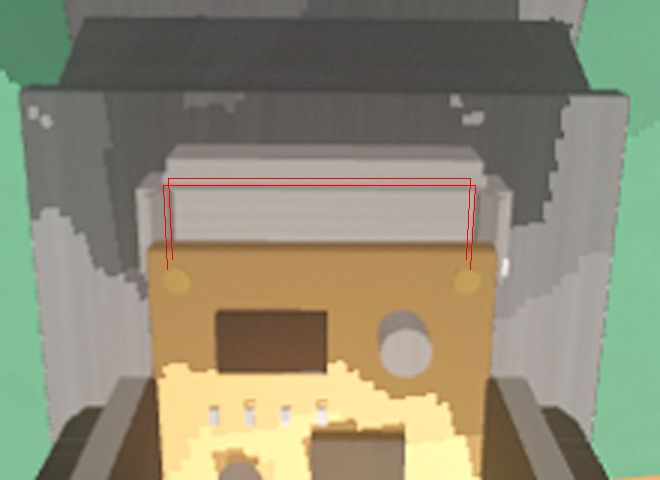

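View pics/ov8b.png

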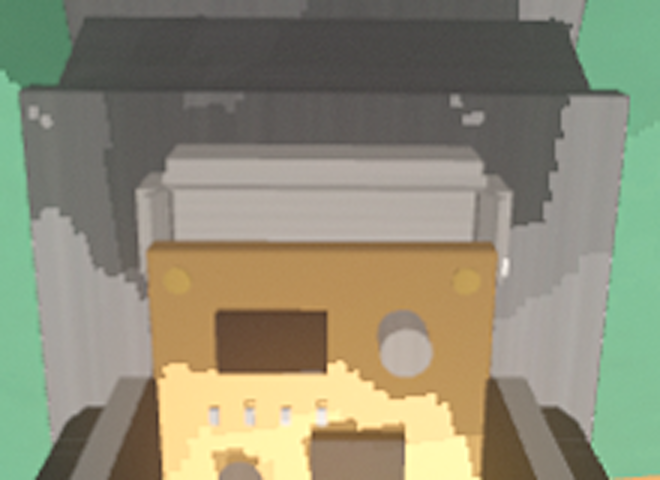

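```bash
python3 - <<'E'
from cell import robot
from place import *
f0=np.array(robot.read_wrist_force())
def go(z,v):
    robot.move_l(tn(.5,.5,z),NO,velocity=v)
    f=NR.T@(np.mean([robot.read_wrist_force() for _ in range(3)],0)-f0)
    print(round(z,2),innest(robot.read_eef_pos()),f.round(1),robot.read_gripper_width(),robot.read_clock()); return f
for z,v in [(0,.08),(-8,.06),(-13,.05),(-16,.04),(-18,.03),(-19,.03),(-20,.03),(-21,.03),(-22,.03),(-23,.03)]:
    f=go(z,v)
    if f[2]>5 or np.hypot(f[0],f[1])>8: break
print(robot.read_q())
for n in ("side","wrist","scene"):
    d=robot.get_image(n); pickle.dump(d,open(f'{n}9.pkl','wb')); cv2.imwrite(f'pics/{n}9.png',d['image'])
    if n=='side': crop(d['image'],200,180,330,280,'side9c.png')
    if n=='wrist': crop(d['image'],170,130,390,380,'wrist9c.png')
E
```

```text
0 [ 0.18  0.38 -0.28] [-0.2  0.1 -0.9] 0.05461311726330392 14.4333
-8 [ 0.23  0.38 -8.32] [ 0.6 -0.4 -0.9] 0.05448719442691094 14.7167
-13 [  0.34   0.44 -13.23] [-0.3 -0.2 -0.7] 0.054005563377342664 14.9667
-16 [  0.42   0.49 -16.12] [-0.2 -0.3 -0.2] 0.054110933556397345 15.2167
-18 [  0.46   0.45 -18.08] [0.1 0.4 0.3] 0.05452744702112382 15.4667
-19 [  0.46   0.51 -19.03] [-0.5 -0.6  0.5] 0.05457385430084787 15.7167
-20 [  0.46   0.48 -20.05] [ 0.5 -0.1 -1. ] 0.054301499814450205 15.9667
-21 [  0.46   0.5  -21.06] [ 1.  -1.5 -0.8] 0.054528886274956605 16.2167
-22 [  0.61   0.52 -21.73] [-2.1 -1.2  9.9] 0.054364572902520183 16.4667
[-0.25763112  0.46778497 -0.15841133  2.07876418  0.95067109  0.36035321
  0.16712198]
side9c.png scale 6
wrist9c.png scale 2
```

View pics/side9c.png

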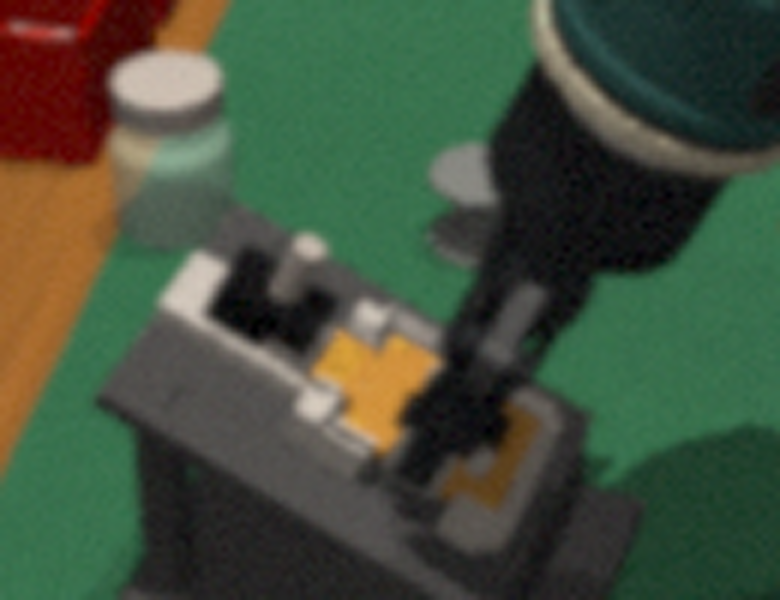

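View pics/wrist9c.png

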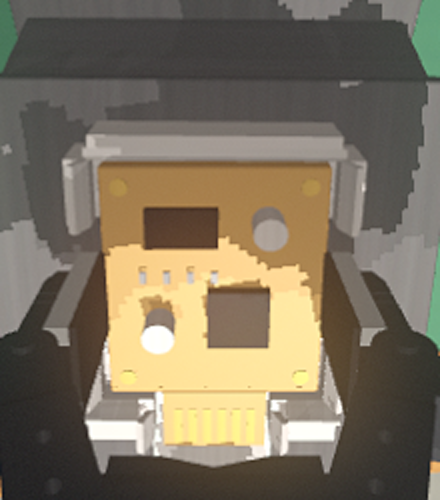

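```bash
python3 - <<'E'
from cell import robot
from place import *
robot.let_go(); print(robot.read_clock(),robot.read_gripper_width())
robot.move_l(tn(.5,.5,15),NO,velocity=.1)
robot.move_l(tn(0,0,70),NO,velocity=.2)
print(robot.read_clock(),robot.read_q())
for n in ("side","wrist","scene"):
    d=robot.get_image(n); pickle.dump(d,open(f'{n}10.pkl','wb')); cv2.imwrite(f'pics/{n}10.png',d['image'])
    if n=='side': crop(d['image'],200,180,330,280,'side10c.png')
    if n=='wrist': crop(d['image'],170,130,390,290,'wrist10c.png')
E
```

```text
17.0333 0.08507303014734346
17.975 [-0.16333707  0.27748228 -0.30708801  2.11328104  0.72346156  0.50181767
  0.37303369]
side10c.png scale 6
wrist10c.png scale 3
```

View pics/side10c.png

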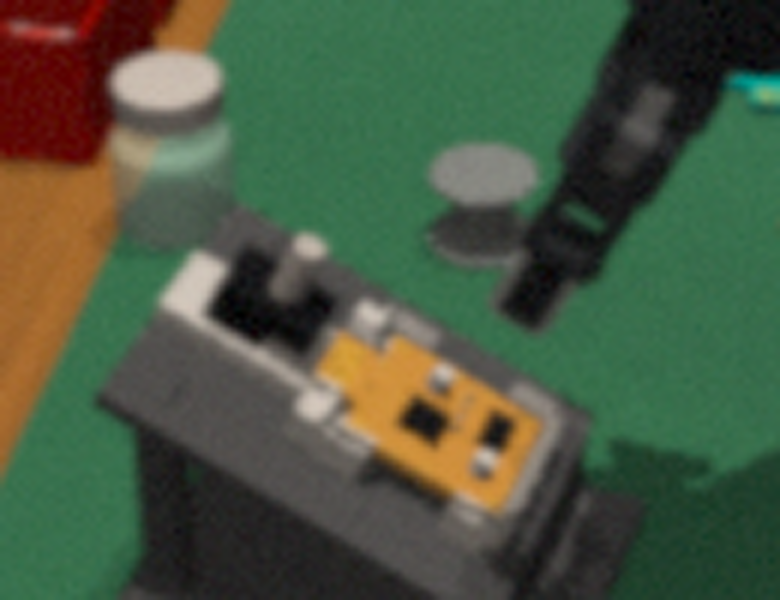

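View pics/wrist10.png

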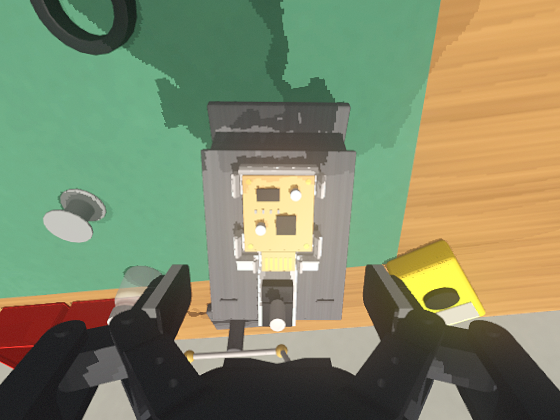

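View pics/wrist10c.png

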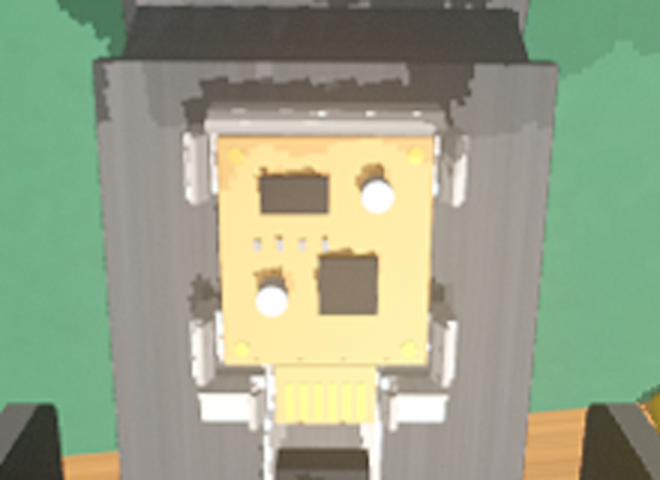

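```bash
python3 - <<'E'
from cell import robot
from place import *
robot.move_l(tn(73,.5,70),NO,velocity=.2)
robot.move_l(tn(73,.5,5),NO,velocity=.12)
f0=np.array(robot.read_wrist_force())
print(innest(robot.read_eef_pos()),f0,robot.read_clock(),robot.read_q())
robot.close(30)
print(robot.read_gripper_width(),robot.read_wrist_force(),robot.read_clock())
d=robot.get_image('side'); crop(d['image'],200,180,330,280,'side11c.png')
d=robot.get_image('wrist'); cv2.imwrite('pics/w11.png',d['image'])
E
```

```text
[72.91  0.83  5.34] [-0.90209953  1.13163012  0.6769144 ] 19.3333 [-0.12182707  0.44947238 -0.26619198  1.93568436  0.7318291   0.48490001
  0.46757912]
0.010858278316807071 [-3.69152582 -2.83545227  5.86078174] 20.0
side11c.png scale 6
```

View pics/side11c.png

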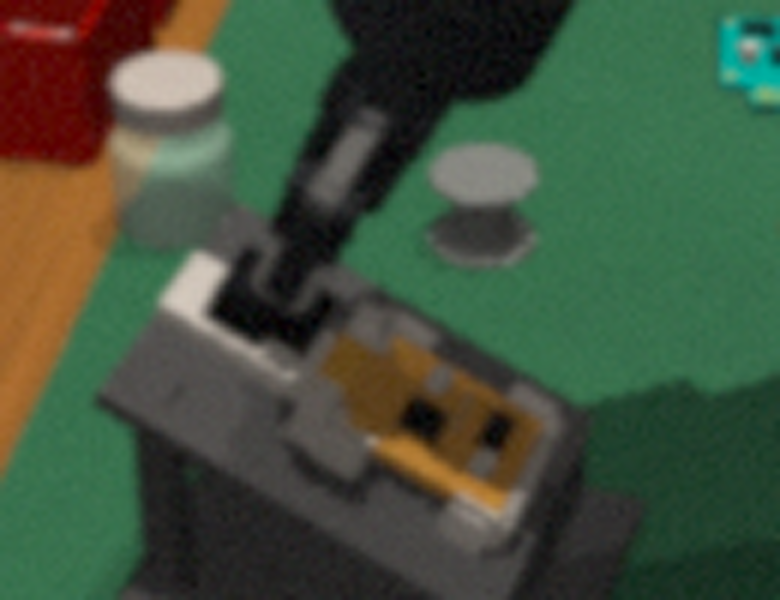

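View pics/w11.png

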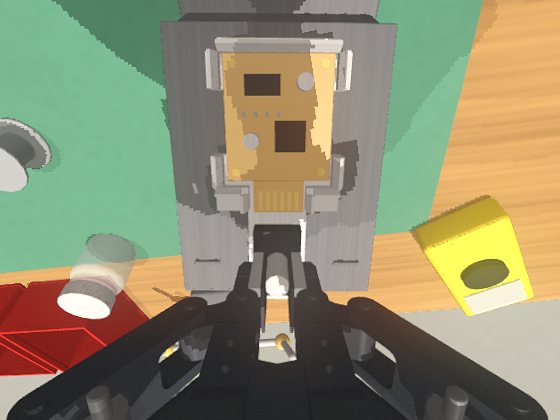

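```bash
python3 - <<'E'
from cell import robot
from place import *
f0=np.array(robot.read_wrist_force())
for x in [69,65,61,59]+list(np.arange(58,49,-1.)):
    robot.move_l(tn(x,.5,5.6),NO,velocity=.04)
    f=NR.T@(np.mean([robot.read_wrist_force() for _ in range(3)],0)-f0)
    print(x,innest(robot.read_eef_pos()),f.round(1),robot.read_gripper_width().round(4),round(robot.read_clock(),2))
    if abs(f[0])>12 or abs(f[1])>25 or abs(f[2])>25: break
d=robot.get_image('wrist'); cv2.imwrite('pics/w12.png',d['image'])
E
```

```text
Traceback (most recent call last):
AttributeError: 'float' object has no attribute 'round'
```

```bash
python3 - <<'E'
from cell import robot
from place import *
f0=np.zeros(3)
for x in [69,65,61,59]+list(np.arange(58,49,-1.)):
    robot.move_l(tn(x,.5,5.6),NO,velocity=.04)
    f=NR.T@(np.mean([robot.read_wrist_force() for _ in range(3)],0)-f0)
    print(x,innest(robot.read_eef_pos()),f.round(1),round(robot.read_gripper_width(),4),round(robot.read_clock(),2))
    if abs(f[0])>12 or abs(f[1])>25 or abs(f[2])>25: break
d=robot.get_image('wrist'); cv2.imwrite('pics/w12.png',d['image'])
E
```

```text
69 [68.68 -0.09  5.34] [-3.  -5.  -5.2] 0.0106 20.6
65 [6.47e+01 1.00e-02 5.37e+00] [-2.1 -5.3 -6.8] 0.0106 20.85
61 [6.068e+01 3.000e-02 5.360e+00] [-1.7 -5.3 -8.1] 0.011 21.1
59 [5.898e+01 4.000e-02 5.400e+00] [-0.1 -3.7 -8.7] 0.0104 21.35
58.0 [58.2   0.06  5.42] [ 0.  -4.8 -9.1] 0.0109 21.6
57.0 [5.721e+01 5.000e-02 5.410e+00] [  0.8  -5.1 -10. ] 0.0107 21.85
56.0 [56.81  0.06  5.46] [  4.1  -4.2 -11.8] 0.0103 22.1
55.0 [56.69  0.07  5.53] [  8.7  -3.7 -15.7] 0.0106 22.35
54.0 [56.62  0.1   5.67] [ 13.7  -3.5 -19.4] 0.0103 22.6
```

View pics/w12.png

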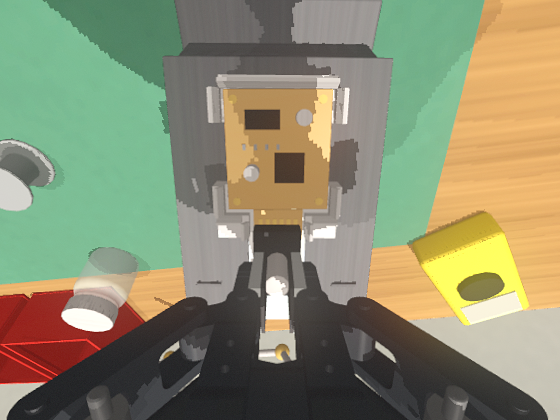

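```bash
python3 - <<'E'
from cell import robot
from place import *
robot.move_l(tn(56,0,5.6),NO,velocity=.04)
print(innest(robot.read_eef_pos()),robot.read_wrist_force())
robot.let_go()
robot.move_l(tn(56,0,70),NO,velocity=.2)
robot.move_l(tn(0,0,90),NO,velocity=.2)
print(robot.read_clock())
for n in ("side","wrist","scene"):
    d=robot.get_image(n); pickle.dump(d,open(f'{n}13.pkl','wb')); cv2.imwrite(f'pics/{n}13.png',d['image'])
    if n=='side': crop(d['image'],200,180,330,280,'side13c.png')
    if n=='wrist': crop(d['image'],200,130,360,330,'wrist13c.png')
E
```

```text
[56.81  0.06  5.5 ] [ 7.38079342 -3.91386244 -9.9277411 ]
24.5333
side13c.png scale 6
wrist13c.png scale 3
```

View pics/side13c.png

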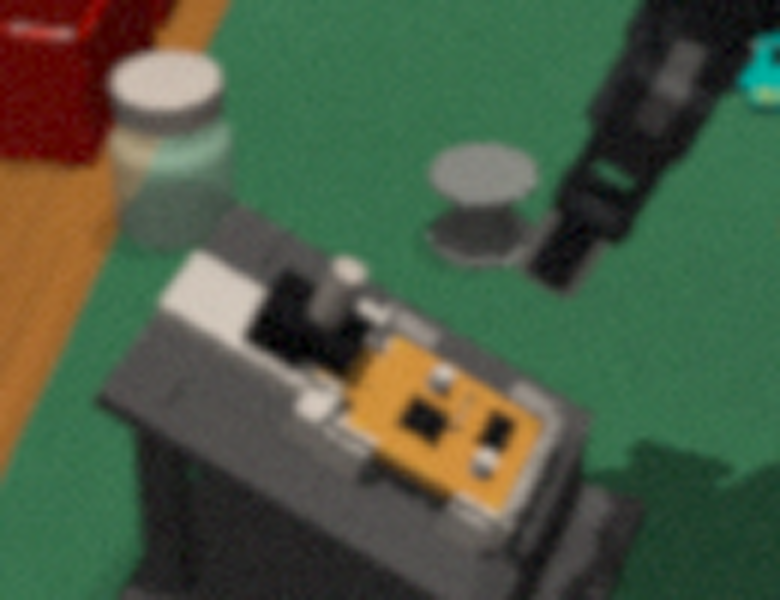

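View pics/wrist13c.png

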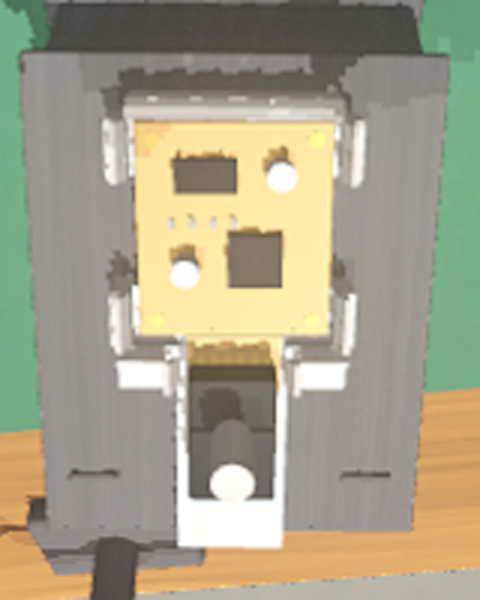

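```bash
python3 - <<'E'
from place import *
def on(d,u,v,z):
    r=NR.T@ray(d,u,v); p=NR.T@(np.array(d['position'])-NP); return ((p+r*(z/1e3-p[2])/r[2])*1e3).round(1)
d=pickle.load(open('wrist13.pkl','rb')); A=lambda u,v:(u/3+200,v/3+130)
print('post',on(d,*A(233,484),45),'front',on(d,*A(232,379),20),on(d,*A(232,366),8.5),'back',on(d,*A(232,497),20))
for u,v in ((135,122),(332,122),(140,335),(329,335)): print(on(d,*A(u,v),6))
d0=pickle.load(open('wrist10.pkl','rb')); print('post0',on(d0,278,325,45))
crop(d['image'],245,240,315,300,'w13d.png'); crop(d0['image'],240,250,320,340,'w10d.png')
E
```

```text
post [57.7  1.  45. ] front [39.3  0.8 20. ] [40.7  0.8  8.5] back [78.4  0.8 20. ]
[-32.2 -26.1   6. ]
[-32.2  28.4   6. ]
[ 31.8 -26.7   6. ]
[31.8 29.7  6. ]
post0 [73.7  1.  45. ]
w13d.png scale 10
w10d.png scale 6
```

View pics/w13d.png

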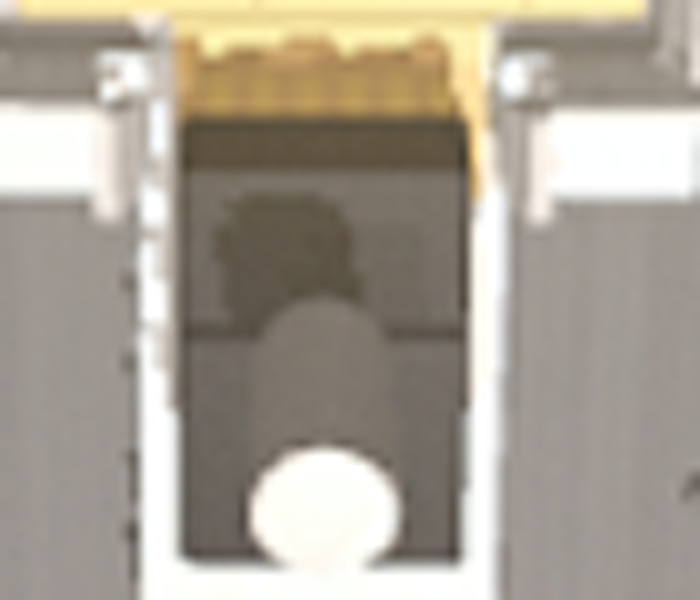

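View pics/w10d.png

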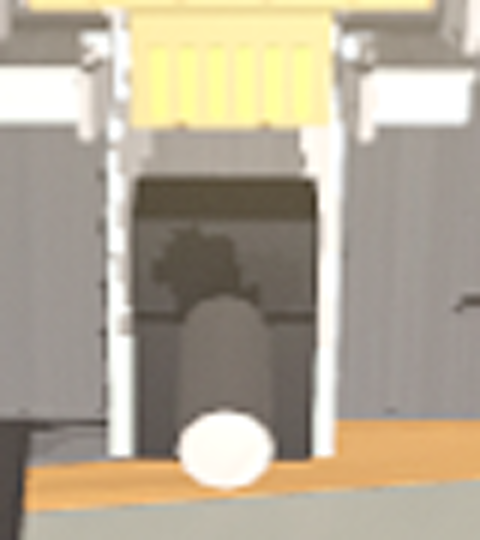

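```bash
python3 - <<'E'
from place import *
d=pickle.load(open('wrist13.pkl','rb'))
crop(d['image'],230,160,325,260,'w13e.png')
d=pickle.load(open('scene13.pkl','rb')); crop(d['image'],300,200,375,280,'s13.png')
E
```

```text
w13e.png scale 6
s13.png scale 7
```

View pics/w13e.png

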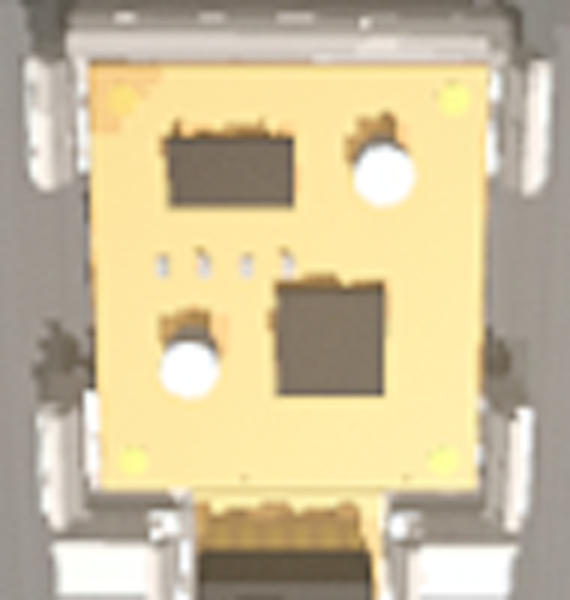

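View pics/s13.png

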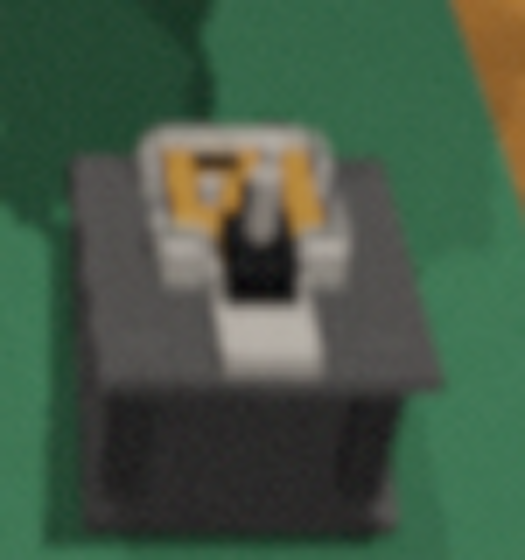

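```bash
python3 - <<'E'
from place import *
def on(d,u,v,z):
    r=NR.T@ray(d,u,v); p=NR.T@(np.array(d['position'])-NP); return ((p+r*(z/1e3-p[2])/r[2])*1e3).round(1)
d=pickle.load(open('wrist13.pkl','rb')); A=lambda u,v:(u/6+230,v/6+160)
for n,u,v in (('L-17',50,189),('R-17',535,194),('L17',62,405),('R17',520,405)): print(n,on(d,*A(u,v),11.5),on(d,*A(u,v),6))
print('frontwall z6',on(d,*A(290,62),6)); print('rear wall edge', on(d,*A(110,535),11.5),on(d,*A(110,545),11.5))
E
```

```text
L-17 [-15.8 -31.6  11.5] [-14.4 -32.3   6. ]
R-17 [-15.1  35.5  11.5] [-13.7  36.3   6. ]
L17 [ 16.1 -31.1  11.5] [ 18.2 -31.8   6. ]
R17 [16.1 34.7 11.5] [18.2 35.4  6. ]
frontwall z6 [-32.5   1.6   6. ]
rear wall edge [ 36.6 -24.8  11.5] [ 38.2 -24.9  11.5]
```

```bash
python3 - <<'E'
from cell import robot
from place import *
robot.close(30)
robot.move_l(tn(80,1,70),NO,velocity=.25)
robot.move_l(tn(80,1,8),NO,velocity=.15)
print(robot.read_clock(),innest(robot.read_eef_pos()))
f0=np.array(robot.read_wrist_force())
for x in [77,75.5,74.5,73.5,72.5,71.5,70.5,69.5,68.5]:
    robot.move_l(tn(x,1,8),NO,velocity=.04)
    f=NR.T@(np.mean([robot.read_wrist_force() for _ in range(3)],0)-f0)
    print(x,innest(robot.read_eef_pos()),f.round(1),round(robot.read_clock(),2))
    if abs(f[0])>18: break
robot.move_l(tn(80,1,8),NO,velocity=.1)
robot.move_l(tn(80,1,80),NO,velocity=.2)
robot.move_l(tn(0,0,100),NO,velocity=.25)
print(robot.read_clock())
d=robot.get_image('wrist'); crop(d['image'],200,130,360,330,'w14c.png'); pickle.dump(d,open('w14.pkl','wb'))
d=robot.get_image('scene'); cv2.imwrite('pics/scene14.png',d['image'])
E
```

```text
26.5 [79.7   1.48  8.49]
77 [77.25  1.19  8.82] [0.3 0.  0.1] 26.75
75.5 [75.52  1.02  8.19] [0.5 1.  0.1] 27.0
74.5 [74.42  0.94  7.96] [0.  0.2 0.3] 27.25
73.5 [73.41  0.99  7.95] [-0.2 -0.5  0.4] 27.5
72.5 [72.74  1.    8.06] [ 2.2 -0.5 -1.3] 27.75
71.5 [72.55  1.03  8.2 ] [ 6.1  0.  -2.7] 28.0
70.5 [72.37  1.05  8.31] [12.1  1.1 -5.5] 28.25
69.5 [72.24  0.99  8.43] [15.3  0.5 -8.4] 28.5
68.5 [72.12  1.    8.55] [ 20.7   0.4 -10.4] 28.75
30.0083
w14c.png scale 3
```

View pics/w14c.png

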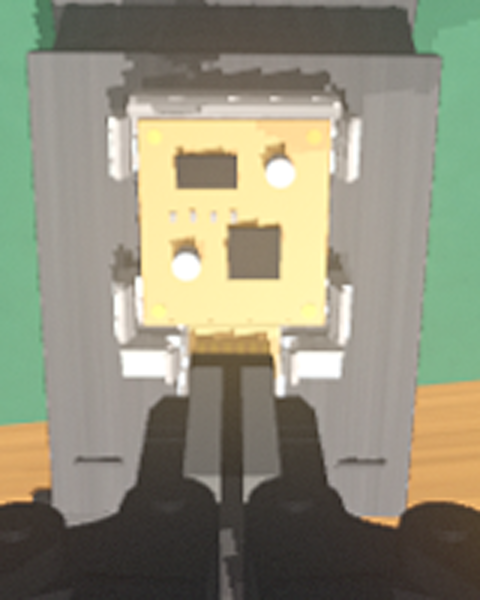

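View pics/scene14.png

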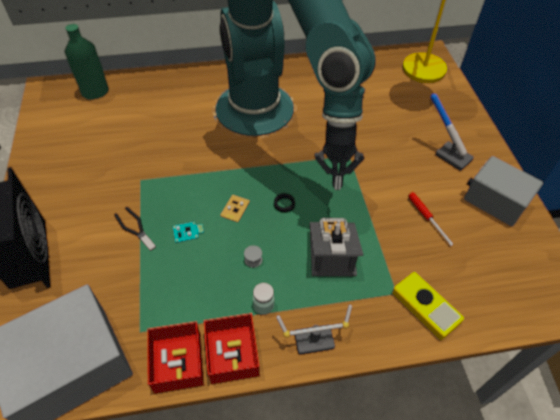

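```bash
python3 - <<'E'
from cell import robot
print(robot.read_clock(),robot.read_dq().round(3),robot.read_wrist_force())
robot.finish_job()
E
```

```text
30.1083 [ 0.008  0.003 -0.001 -0.006  0.001 -0.     0.001] [ 1.26033258 -0.18025263 -0.37402774]
the job is handed in; nothing more can be done
```

The tongued board is seated in the sloped pocket and the connector is home over its tongue. I handed the job in at 30.1 s of the 45 s limit, and no verdict is reported.

**Placing:** I lowered the board along the pocket's normal until it touched at about 10 N, at the expected height. Then I released it. The pictures show it flat and square, components up and tongue uphill, resting against the downhill wall within its clearance.

**Connector:** I gripped the post and pulled it about 16 mm to a firm stop at about 14 N. I then released it and pushed the post from behind with 21 N. It gave under 1 mm, and the contact point puts the joint at about 20 mm. The wrist camera read 18.3 to 19.6 mm in my fitted nest frame, which may be off by 1 to 2 mm, so I trusted the contact check.

**Disagreements:**
- The fingertips do not stand 19 mm ahead of the TCP as stated. Pictures and a light bench touch (about 6 N) put them about 32 mm behind it when open. I used the measured value.
- The connector's start position measured about 2 to 4 mm, not 0.
- The gripper width reads about 1.4 mm low.

The last scene picture shows no sign that the plain board or the other items moved. The gripper was clear of everything at hand-in.

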